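# Stow the serving boards in the galley rack and bolt it

## Robot

A 7-joint arm with a two-finger parallel gripper is mounted at the origin on the work surface. World frame = base frame: x ahead of the robot, y to its left, z up, the work surface at z = 0. Lengths are in m, angles in degrees, forces in N, time in s.
With the tool pointing down it reaches from about 0.425 to 0.825 m from the base axis. Payload 3.6 kg.
Tool frame: the origin (TCP) lies on the centre line of the jaws, within the pads' length; the fingertips stand 25 mm ahead of it and the grasp point (between the pads) lies 6 mm ahead of it; z points along the fingers, y is the direction in which the jaws open and shut (so a half turn about z gives the same grasp; the last joint's range is limited). The gripper opens to 93 mm and grips with 3 to 60 N. Pads are 15 mm wide; open, the fingers measure 128 mm over their backs; the gripper's body (75 mm by 188 mm) begins 65 mm behind the grasp point.
Start: joints at [-72.508, 35.231, -0.722, 81.555, 0.464, 63.22, -2.315], TCP at [0.212, 0.615, 0.244] pointing down, gripper open.
Joint ranges: [-178.69, 178.69], [-17.37, 117.87], [-77.05, 75.6], [15.02, 138.74], [-78.02, 258.01], [0.78, 113.62], [-162.83, 162.83]. Speed limits (degrees/s): [159.86, 159.86, 180, 180, 180, 180, 180].

## Interface

Orientations are given as a 3x3 rotation matrix whose columns are the frame's x, y, z axes.
In Python, from workcell import robot gives the robot as it stands. The module is installed in compiled form; this text tells all that it offers.
- The arm moves only by the tool drive_tool, never from a script. Its argument "motion" is a list of rows, each an object of numbers: "claw": the closure, from -1 (fully open) to 1 (shut); "tx", "ty", "tz": the shift along the tool's x, y, z in mm; "yaw": the turn about the tool's z in rad. A call has 1 to 10 rows; each row shifts and turns the commanded pose from where the row before left it, along the tool's axes as they then stand; what a row does not reach is not made up. A row lasts 1/10 s, in which the tool goes at most 50 mm and 8.59 degrees, less where a joint would pass 70% of its speed; a pose out of reach is approached as far as the arm can. A call with a gripper value outside its range is refused whole. The fingers move at their own pace and stop on an object; "squeeze" is the grip in N (left out, the last holds). Time passes only in rows, so rows that do not move let the fingers close. It gives the time, the measured TCP pose, the force and the opening at its end, in the units of the state.
- robot.state(): the state, without advancing time (a new reading comes with each control period).
- robot.camera(name): name is "side" or "top"; returns (picture, depth): 420x560x3 uint8, red, green, blue; 420x560 float32, m along the optical axis (not along the pixel's ray), 0 where there is no reading.
- robot.camera_params(name): a dict with "fov_y" (degrees; the focal length in pixels is half the picture's height over the tangent of half this angle, whatever the lens; pixels are square), "cx", "cy" (the principal point, pixels), "origin" and "orientation" of the camera in the world. Camera axes: x right, y down, z forward; pixel columns grow to the right and rows downward; lengths in m; the calibration is good to about 2 mm. A picture is of the moment at which its call begins. camera_params takes no time and is no camera call.
- robot.close_job(): hands the job in, once; it reports no verdict.
The state is a dict: "time_s": time; "q": joint angles; "qd": joint speeds; "joint_torque": joint torques, N m; "ee_pos": TCP position; "eef_rot": TCP orientation; "force": force on the tool from outside, world axes, zero at the start; "ft_torque": the same for the moment, N m; "finger_gap": finger opening in m.
Only numpy, scipy, OpenCV 4.12 (cv2) and the standard library are available. Lean on these libraries where they do the work, as an engineer would, in place of code of your own. Each camera call takes 0.05 s, during which the arm holds its last target. There are 200 camera calls.

## Task

We are about to set off, so stow the washed serving boards: lift the handle of the rack's retaining bolt out of its notch and draw the bolt right back, then slide every oak board lying on the worktop into a slot of its own, fully home so that its end is flush with the front of the rack. With all of them in, shoot the bolt fully across the slot mouths into its keeper, turn the handle down into the notch and let go; leave the other kitchen things where they stand.

Things in the scene. Friction and masses are not known exactly. Their poses are not given: they have to be found in the camera images.
- rack: fixed plywood rack, 80 mm high, reaching from x -100 (front face, robot side) to 90 mm and from y -180 to 190 mm about its origin on the worktop; x runs from front to back, y to its left, z up. Its -y end has four flat slots, clear-topped, open at the front: slot0..slot3; its +y end is a tray, with fixed jars at the back up to 129 mm high. A steel barrel bolt lies along the front (point bolt_axis)
- bolt_axis (a point): where the bolt's axis, which runs along rack y, leaves the barrel (rack x -114, y -22, z 48.5 mm). The barrel is fixed on the front from here to rack y 185 mm, standing out to x -131, up to z 62 mm. The rod, 16 mm thick, slides out of it towards -y, 6 mm in front of the slot mouths, into a keeper staple at y -181 to -170 (out to x -126, z 36 to 61). Across, it blocks all four slots
- slot0 (a point): mouth of the lower slot of the -y column: middle of the slot's floor at the front face (rack x -100, y -138, z 30 mm). Axes as the rack: the slot runs along +x, 180 mm deep to a stop. The opening is 64 mm wide and 17 mm high with rounded edges (radius 5 mm at the sides, 3 to 5 mm above and below)
- slot1 (a point): mouth of the lower slot of the +y column (rack y -64, z 30 mm), like slot0
- slot2 (a point): mouth of the upper slot of the -y column (rack y -138, z 53 mm), like slot0
- slot3 (a point): mouth of the upper slot of the +y column (rack y -64, z 53 mm), like slot0
- bolt (a joint): travel of the bolt's rod in m: 0 drawn right back (the slot mouths are clear), 0.155 fully across with its tip in the keeper; it moves along rack -y with about 2 N of friction and stays where it is left. It can slide only while the handle stands up
- bolt_handle (a joint): angle of the bolt's handle in rad: 0 straight up, 1.5 turned down towards the robot, in the notch. It turns easily about the rod's axis and stays where it is left, but turns only with the rod within about 2 mm of fully across, at the notch (15 mm wide) in the barrel's front wall; elsewhere the slot along the barrel's top keeps it within 0.1 rad of upright. Down in the notch it locks the rod
- bolt_ball (a point): centre of the black ball, 18 mm across, at the end of the bolt's handle (10 mm bar), 50 mm from the axis. In the rack's frame at x = -114 - 50 sin(a), y = 165 - 1000 q, z = 48.5 + 50 cos(a) mm for handle angle a and bolt travel q (m). A gripper closing along rack y can turn and slide it; as it turns, the ball slips in the grip, so look and grip again
- board_a: oak serving board, 180 x 60 x 14 mm, about 0.13 kg, lying flat on the worktop. Origin: centre of its underside; x along its length, y across its width, z up (both ends alike). Absent in some starts
- board_b: a second oak board, the same as board_a; absent in some starts
- board_c: a third oak board, the same as board_a; absent in some starts
- board_d: a fourth oak board, the same as board_a; absent in some starts
- soap: yellow washing-up bottle, 60 mm across, 200 mm high; leave alone. Origin: centre of its underside
- mug: blue mug, 80 mm across, 90 mm high; leave alone. Origin: centre of its underside
- salt: glass salt jar with a red lid, 56 mm across, 75 mm high; leave alone. Origin: centre of its underside
- spoon: wooden spoon lying on the worktop, 200 mm long; leave alone. Origin: on its underside, near mid-length
- trivet: round cork trivet, 90 mm across, 8 mm thick, lying on the worktop; leave alone. Origin: centre of its underside
Mind the look-alikes: they are no part of the job. What is shaped like the board_d but turquoise is not meant. What is shaped like the board_c but grey is not meant.

How it is judged (in metres and radians):
On the way, in this order (a step that is already met when the one before it is completed fails the run):
1. the bolt is drawn right back (travel under 12 mm) (value of joint bolt below 0.012 m), for 0.2 s.
2. every board present is home in a slot, no more than 6 mm proud, with the bolt still drawn back (x of each of board_a, board_b, board_c, board_d in the frame of rack above -0.016 m and y of board_a in the frame of rack between -0.15 and -0.052 m and z of board_a in the frame of rack between 0.026 and 0.062 m and angle between the x axis of each of board_a, board_b, board_c, board_d and the x axis of rack, either way round below 0.12 rad and y of board_b in the frame of rack between -0.15 and -0.052 m and z of board_b in the frame of rack between 0.026 and 0.062 m and y of board_c in the frame of rack between -0.15 and -0.052 m and z of board_c in the frame of rack between 0.026 and 0.062 m and y of board_d in the frame of rack between -0.15 and -0.052 m and z of board_d in the frame of rack between 0.026 and 0.062 m and value of joint bolt below 0.03 m), for 0.2 s.
At the end, for the whole second after the job is handed in: every board present lies flat in a slot of the rack, its end no more than 6 mm proud of the front; the bolt is across (travel over 0.150 m) with its handle down in the notch (over 1.25 rad), and all is at rest (x of each of board_a, board_b, board_c, board_d in the frame of rack above -0.016 m and y of board_a in the frame of rack between -0.15 and -0.052 m and z of board_a in the frame of rack between 0.026 and 0.062 m and angle between the x axis of each of board_a, board_b, board_c, board_d and the x axis of rack, either way round below 0.12 rad and y of board_b in the frame of rack between -0.15 and -0.052 m and z of board_b in the frame of rack between 0.026 and 0.062 m and y of board_c in the frame of rack between -0.15 and -0.052 m and z of board_c in the frame of rack between 0.026 and 0.062 m and y of board_d in the frame of rack between -0.15 and -0.052 m and z of board_d in the frame of rack between 0.026 and 0.062 m and value of joint bolt above 0.15 m and value of joint bolt_handle above 1.25 rad and linear speed of each of board_a, board_b, board_c, board_d below 0.02 m/s); the robot touches nothing.
It fails at once if another kitchen thing is pushed more than 50 mm from its place or knocked over (distance of any of soap, mug, salt, spoon, trivet from where it was at the start of the episode above 0.05 m or angle between any of soap, mug, salt, spoon, trivet's own z axis and vertical above 0.6 rad).
Of board_a, board_b, board_c, board_d only 2 to 4 are there at a start; the rules pass over those that are not, and their reading is None.
At some moment in a run one of board_a, board_b, board_c, board_d may be knocked a few centimetres aside while the robot is not near it.
Once in a run the grip may slacken for a moment while it holds something.
It also fails if it takes over 210 s, if anything falls off the work surface, if the arm or the gripper's body presses on something with over 40 N, if the wrist force passes 120 N, or if a joint passes its speed limit or range.

## Working session

There is one attempt and no reset: what is moved stays moved. The work goes in short steps, Python scripts to look and compute and a tool call to move; the robot and the scene stay as the last step left them, time stands still between calls to the robot, and variables do not carry over. Pictures are saved under pics/ and viewed, about 12 in all and at most 16, crops included, and the job is handed in when it is done.

Besides the shell and the picture viewer there is one more tool, called after "Call:" in YAML: its name, and indented under it one key for each argument. drive_tool: Moves the arm, as the interface text tells. Its arguments: {"type":"object","properties":{"motion":{"type":"array"},"squeeze":{"type":"number"}},"required":["motion"]}

```bash
mkdir -p pics
cat > h.py <<'E'
import numpy as np, cv2
from workcell import robot
def cam(n):
    p=robot.camera_params(n); f=210/np.tan(np.radians(p['fov_y'])/2)
    return p,f,np.array(p['origin']),np.array(p['orientation'])
def ray(n,u,v,z):
    p,f,o,R=cam(n); d=R@np.array([(u-p['cx'])/f,(v-p['cy'])/f,1]); return o+d*(z-o[2])/d[2]
def cloud(n,D):
    p,f,o,R=cam(n); v,u=np.mgrid[:D.shape[0],:D.shape[1]]
    P=np.stack([(u-p['cx'])/f*D,(v-p['cy'])/f*D,D],-1); return P@R.T+o
def proj(n,P):
    p,f,o,R=cam(n); c=R.T@(np.array(P)-o); return c[:2]/c[2]*f+[p['cx'],p['cy']]
def save(n,img,box=None,s=1):
    if box: img=img[box[1]:box[3],box[0]:box[2]]
    cv2.imwrite('pics/'+n,cv2.resize(img[...,::-1],None,fx=s,fy=s,interpolation=cv2.INTER_CUBIC))
E
python3 - <<'E'
from h import *
for n in('side','top'):
    I,D=robot.camera(n); save(n+'0.png',I,None,1.42); np.savez('/tmp/'+n,I=I,D=D); print(n,robot.camera_params(n))
print(robot.state())
E
```

```text
side {'fov_y': 55.800744587170364, 'cx': 271.900174461402, 'cy': 210.90517497829134, 'origin': array([ 0.05139752, -1.11698076,  0.96887363]), 'orientation': array([[ 0.90791244, -0.24671438,  0.33886136],
       [-0.41915815, -0.53206897,  0.73566912],
       [-0.00120254, -0.80995964, -0.58648438]])}
top {'fov_y': 55.56676405088015, 'cx': 272.7735087962766, 'cy': 215.51470443959525, 'origin': array([ 0.36886334, -0.01291455,  1.27815908]), 'orientation': array([[-0.00684856, -0.98860156,  0.15039966],
       [-0.99971125,  0.01023315,  0.02174155],
       [-0.0230328 , -0.15020733, -0.98838618]])}
{'time_s': 0.1, 'q': array([-72.506292  ,  35.28380125,  -0.72343944,  81.63175076,
         0.46374466,  63.21864974,  -2.31556895]), 'qd': array([ 0.03663155, -0.11517044,  0.01649348, -0.27479055,  0.02260063,
        0.01436979, -0.0868333 ]), 'joint_torque': array([ 5.98154438e-04, -4.60040724e+01,  2.09695185e-01, -1.66245747e+01,
       -6.12470484e-02,  1.69717422e-02,  9.21277638e-05]), 'ee_pos': array([0.211518  , 0.61393278, 0.24259812]), 'eef_rot': array([[-9.45468521e-01,  3.25712669e-01, -7.30881684e-04],
       [ 3.25713488e-01,  9.45466024e-01, -2.17280054e-03],
       [-1.66848635e-05, -2.29237254e-03, -9.99997372e-01]]), 'force': array([ 0.27568093,  0.08061266, -0.72706124]), 'ft_torque': array([ 0.03189233, -0.02978158,  0.04901106]), 'finger_gap': 0.09310102887526114}
```

View pics/side0.png

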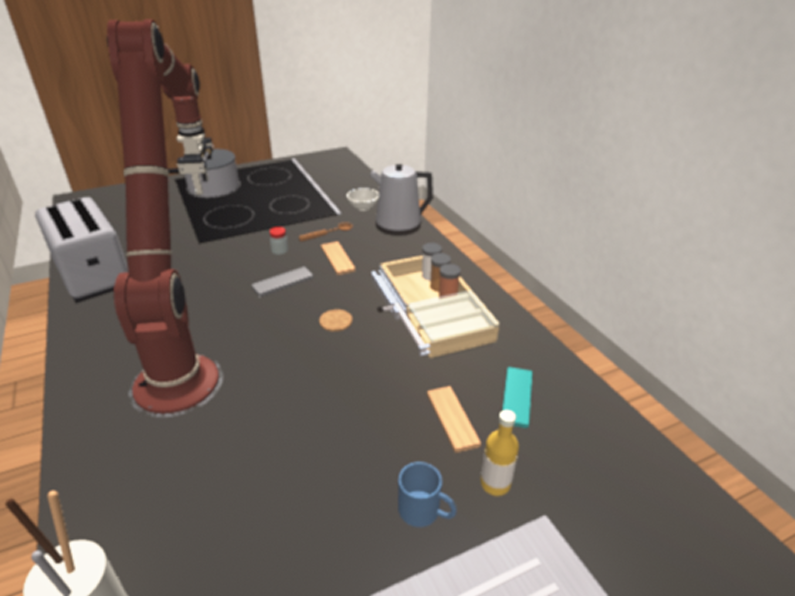

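View pics/top0.png

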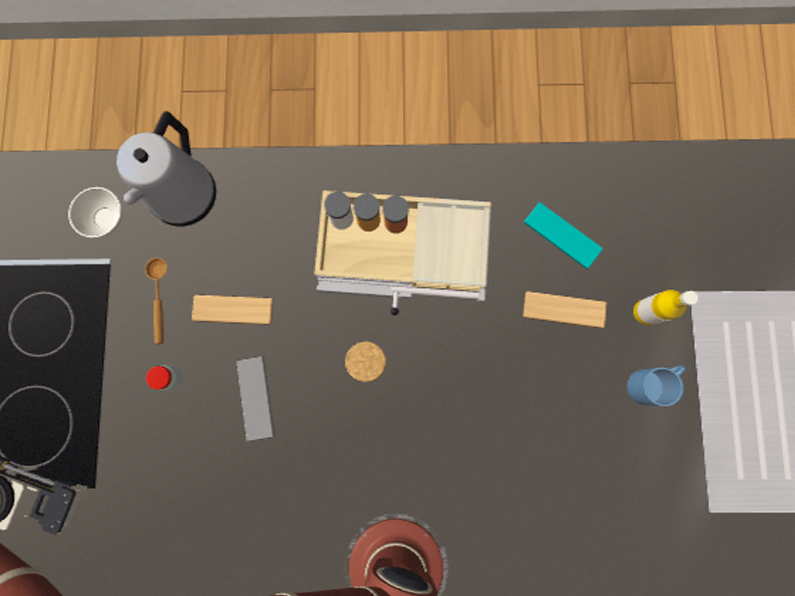

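Top picture (scaled 1.42): oak boards at about (231,309) and (564,309). The turquoise (563,235) and grey (254,398) slabs are look-alikes, and the handle ball is at (394,311). Side picture: oak boards at (338,257) and (453,418), with the rack in between.

```bash
cat >> h.py <<'E'
def boards(n,I):
    h=cv2.cvtColor(I,cv2.COLOR_RGB2HSV); m=cv2.inRange(h,(8,60,130),(24,200,255))
    out=[]
    for c in cv2.findContours(m,cv2.RETR_EXTERNAL,cv2.CHAIN_APPROX_NONE)[0]:
        if cv2.contourArea(c)<250: continue
        P=np.array([ray(n,u,v,.014)[:2] for u,v in c[:,0]],np.float32)
        (x,y),(w,hh),a=cv2.minAreaRect(P*1000)
        if w<hh: w,hh,a=hh,w,a+90
        out.append((np.round(c.mean((0,1))),np.round([x,y,w,hh,(a+90)%180-90],1)))
    return out
E
python3 - <<'E'
from h import *
for n in('side','top'):
    d=np.load(f'/tmp/{n}.npz'); I,D=d['I'],d['D']; print(n)
    for b in boards(n,I): print(*b)
    C=cloud(n,D)
    # heights of things to be grasped
    if n=='top':
        for u,v in [(163,218),(397,218),(277,219),(320,165),(250,180),(340,207),(257,256)]: print(u,v,np.round(C[v,u]*1000))
        zz=C[...,2]; m=((zz>.068)&(zz<.092)&(C[...,0]>.4)&(C[...,0]<.85)&(abs(C[...,1])<.35)).astype(np.uint8)
        m[:,:215]=0; m[:,360:]=0
        k=cv2.findContours(m,0,1)[0]; c=max(k,key=cv2.contourArea)
        P=C[m>0]; print('rack rect',cv2.minAreaRect((P[:,:2]*1000).astype(np.float32)),P.shape,np.median(P[:,2]))
t=np.load('/tmp/top.npz')['I']; s=np.load('/tmp/side.npz')['I']
a=cv2.resize(t[125:230,210:350],(560,420),interpolation=2); 
b=cv2.resize(s[165:255,250:370],(560,420),interpolation=2)
c=cv2.resize(np.hstack([t[195:240,125:215],t[195:240,355:445]]),(560,140),interpolation=2)
save('crop1.png',np.vstack([a,c])); save('crop2.png',b)
E
```

```text
side
[ 42. 374.] [-247.7 -320.5  201.9   17.7  -80. ]
[354. 313.] [ 606.4 -499.8  114.7   67.7   50.9]
[319. 295.] [ 550.9 -387.4  192.    65.1   81.3]
[236. 225.] [439.5  57.4  97.1  89.9  70.7]
[315. 237.] [722.2 -99.7 219.2 217.9  81.2]
[ 14. 310.] [-338.3   99.3 1058.8  106.3   90. ]
[299. 197.] [760.1 144.8 244.3 212.8  85.8]
[238. 181.] [560.1 364.  205.8  68.3  86.6]
[433. 266.] [ 971.8 -176.7 1492.6   75.    89.8]
topTraceback (most recent call last):
  File "<stdin>", line 4, in <module>
  File "h.py", line 21, in boards
    P=np.array([ray(n,u,v,.014)[:2] for u,v in c[:,0]],np.float32)
                ~~~^^^^^^^^^^^^
  File "h.py", line 7, in ray
    p,f,o,R=cam(n); d=R@np.array([(u-p['cx'])/f,(v-p['cy'])/f,1]); return o+d*(z-o[2])/d[2]
            ~~~^^^
  File "h.py", line 4, in cam
    p=robot.camera_params(n); f=210/np.tan(np.radians(p['fov_y'])/2)
ValueError: time passes only in moves, steps and waits
```

```bash
python3 - <<'E'
s=open('h.py').read()
s=s.replace("def cam(n):\n    p=","_c={}\ndef cam(n):\n    if n not in _c: _c[n]=_cam(n)\n    return _c[n]\ndef _cam(n):\n    p=")
open('h.py','w').write(s)
E
python3 - <<'E'
from h import *
for n in('top',):
    d=np.load(f'/tmp/{n}.npz'); I,D=d['I'],d['D']; print(n)
    for b in boards(n,I): print(*b)
    C=cloud(n,D)
    for u,v in [(163,218),(397,218),(277,219),(320,165),(250,180),(340,207),(257,256)]: print(u,v,np.round(C[v,u]*1000))
    zz=C[...,2]; m=((zz>.068)&(zz<.092)&(C[...,0]>.4)&(C[...,0]<.85)&(abs(C[...,1])<.35)).astype(np.uint8)
    m[:,:215]=0; m[:,360:]=0
    P=C[m>0]; print('rack rect',cv2.minAreaRect((P[:,:2]*1000).astype(np.float32)),P.shape,np.median(P[:,2]))
t=np.load('/tmp/top.npz')['I']; s=np.load('/tmp/side.npz')['I']
a=cv2.resize(t[125:230,210:350],(560,420),interpolation=2); 
b=cv2.resize(s[165:255,250:370],(560,420),interpolation=2)
c=cv2.resize(np.hstack([t[195:240,125:215],t[195:240,355:445]]),(560,140),interpolation=2)
save('crop1.png',np.vstack([a,c])); save('crop2.png',b)
E
```

```text
top
[257. 254.] [438.   66.5  89.8  87.   44.8]
[163. 217.] [559.2 370.1 181.2  60.2  86.8]
[397. 217.] [ 551.  -381.5  183.4   59.8   81.5]
[110. 209.] [582.7 544.6 198.4  49.5   3.3]
[269. 174.] [714.1 -16.8 394.6 203.7  82.7]
[278.  62.] [1.0937e+03 1.7000e+00 1.9362e+03 2.9450e+02 9.0000e+01]
163 218 [557. 370.  12.]
397 218 [ 549. -380.   16.]
277 219 [543.   1.  65.]
320 165 [ 708. -134.   79.]
250 180 [675.  87.  32.]
340 207 [ 579. -194.   60.]
257 256 [432.  66.   9.]
rack rect ((687.5694580078125, -18.293792724609375), (370.82177734375, 221.83615112304688), 84.87867736816406) (3837, 3) 0.08062789748197763
```

View pics/crop1.png

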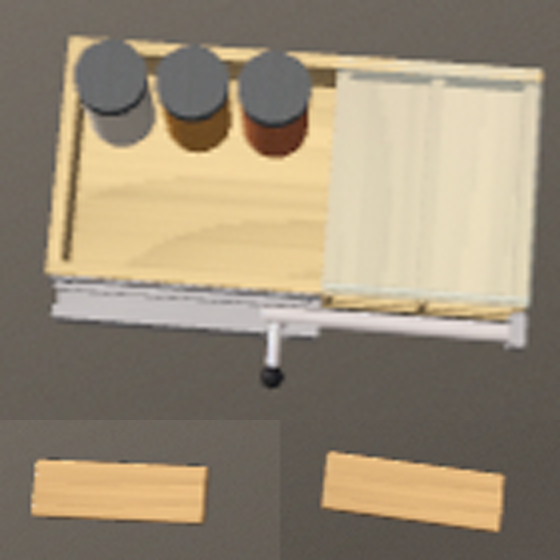

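View pics/crop2.png

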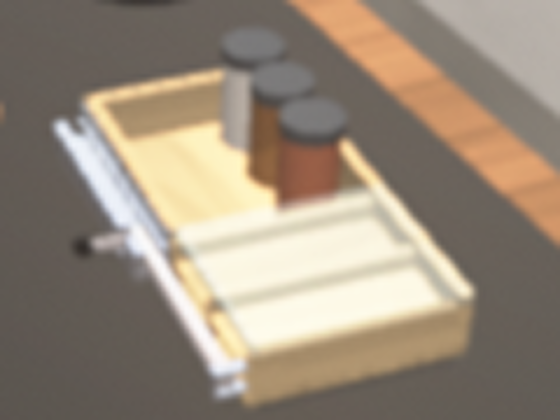

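Run:
```python
from h import *
t=np.load('/tmp/top.npz')['I']; s=np.load('/tmp/side.npz')['I']
S=lambda I:cv2.cvtColor(I,cv2.COLOR_RGB2HSV)
g=t.astype(float).sum(2)
def edge(seq,th=330):  # subpixel crossing
    i=np.argmax(seq>th); return i-1+(th-seq[i-1])/(seq[i]-seq[i-1])
Z=.080
back=np.array([ray('top',u,125+edge(g[125:160,u]),Z)[:2] for u in list(range(285,342))])
left=np.array([ray('top',205+edge(g[v,205:240]),v,Z)[:2] for v in range(145,188)])
right=np.array([ray('top',365-edge(g[v,365:325:-1]),v,Z)[:2] for v in range(150,195)])
def fit(P): 
    l=cv2.fitLine((P*1000).astype(np.float32),cv2.DIST_HUBER,0,.01,.01).ravel(); return l
for n,P in(('b',back),('l',left),('r',right)):
    l=fit(P); print(n,np.round(l,3),np.degrees(np.arctan(l[1]/l[0])))
lb,ll,lr=fit(back),fit(left),fit(right)
def X(a,b):
    A=np.array([[a[0],-b[0]],[a[1],-b[1]]]); k=np.linalg.solve(A,b[2:]-a[2:]); return a[2:]+k[0]*a[:2]
bl,br=X(lb,ll),X(lb,lr); print('corners',bl,br,np.linalg.norm(bl-br))
d=(bl-br)/np.linalg.norm(bl-br); th=np.arctan2(-d[0],d[1]); ex=np.array([d[1],-d[0]])
mid=(bl+br)/2; org=mid-90*ex-5*d; print('yaw',np.degrees(th),'origin',org)
# ball
for n,I,(x0,y0,x1,y1) in(('top',t,(268,208,288,226)),('side',s,(262,210,278,224))):
    gg=I.astype(float).sum(2)[y0:y1,x0:x1]; v,u=np.where(gg<110); print(n,len(u),u.mean()+x0,v.mean()+y0)
    c=cam(n); r=c[3]@np.array([(u.mean()+x0-c[0]['cx'])/c[1],(v.mean()+y0-c[0]['cy'])/c[1],1])
    if n=='top': o1,r1=c[2],r/np.linalg.norm(r)
    else:
        r/=np.linalg.norm(r); k=np.linalg.lstsq(np.stack([r1,-r],1),c[2]-o1,rcond=None)[0]
        print('ball',o1+r1*k[0],c[2]+r*k[1])
R=lambda x,y:org+ex*x+d*y
a=1.5; print('pred ball',R(-114-50*np.sin(a),10))
for nm,y in(('slot3',-64),('slot2',-138)): print(nm,R(-100,y))
```

```text
b [ 9.10000e-02  9.96000e-01  7.90703e+02 -1.25722e+02] 84.800255
l [ 9.97000e-01 -8.20000e-02  7.16975e+02  1.67097e+02] -4.7186794
r [ 9.96000e-01 -8.80000e-02  6.94441e+02 -2.08210e+02] -5.06163
corners [816.6019  158.87381] [ 782.4867  -216.00851] 376.4314
yaw -5.1997375 origin [709.46155  -25.390253]
top 10 278.2 219.5
side 0 nan nan
 ** On entry to DLASCL parameter number  4 had an illegal value
 ** On entry to DLASCL parameter number  4 had an illegal value
 ** On entry to DLASCL parameter number  4 had an illegal value
 ** On entry to DLASCL parameter number  4 had an illegal value
 ** On entry to DLASCL parameter number  5 had an illegal value
 ** On entry to DLASCL parameter number  4 had an illegal value<stdin>:23: RuntimeWarning: Mean of empty slice.
  ret = ret.dtype.type(ret / rcount)
<stdin>:24: RuntimeWarning: Mean of empty slice.
Traceback (most recent call last):
numpy.linalg.LinAlgError: SVD did not converge in Linear Least Squares
```

```bash
cat >> h.py <<'E'
def ball(t,s,ct,cs,w=7):
    out=[]
    for n,I,(cu,cv) in(('top',t,ct),('side',s,cs)):
        cu,cv=int(cu),int(cv); g=I.astype(float).sum(2)[cv-w:cv+w+1,cu-w:cu+w+1]
        W=np.clip(np.median(g)*.75-g,0,None); v,u=np.mgrid[-w:w+1,-w:w+1]
        u=(W*u).sum()/W.sum()+cu; v=(W*v).sum()/W.sum()+cv
        p,f,o,R=cam(n); r=R@np.array([(u-p['cx'])/f,(v-p['cy'])/f,1]); out.append((o,r/np.linalg.norm(r),round(u,1),round(v,1),(W>0).sum()))
    (o1,r1,*a),(o2,r2,*b)=out
    k=np.linalg.lstsq(np.stack([r1,-r2],1),o2-o1,rcond=None)[0]
    A,B=o1+r1*k[0],o2+r2*k[1]; return (A+B)*500,np.linalg.norm(A-B)*1000,a,b
th=np.radians(-5.1); EX=np.array([np.cos(th),np.sin(th)]); EY=np.array([-EX[1],EX[0]]); ORG=np.array([708.5,-25.4])
def W(x,y): return ORG+EX*x+EY*y
def toR(p): d=np.array(p[:2])-ORG; return np.array([d@EX,d@EY])
E
python3 - <<'E'
from h import *
t=np.load('/tmp/top.npz')['I']; s=np.load('/tmp/side.npz')['I']
b=ball(t,s,(278,219),(268,218)); print(b, 'in rack',toR(b[0]),'expected',-114-50*np.sin(1.5),10,48.5+50*np.cos(1.5))
print('pred world',W(-164,10),'slot3',W(-100,-64),'slot2',W(-100,-138))
# side-view lines: check rack corner (near right-front top) & keeper
for P in [(*W(90,-180)/1000,.08),(*W(90,190)/1000,.08),(*W(-100,190)/1000,.08),(*W(-100,-180)/1000,.08)]: print(proj('top',P),proj('side',P))
st=robot.state(); print(st['ee_pos'],st['time_s'])
E
```

```text
(array([544.131744  ,  -2.00326591,  53.96907377]), np.float64(0.9456660209232423), [np.float64(277.9), np.float64(219.1), np.int64(25)], [np.float64(267.1), np.float64(217.7), np.int64(9)]) in rack [-165.79736905    8.69270741] expected -163.87474933020272 10 52.03686008338514
pred world [546.03820824  -0.86092466] slot3 [603.20665846 -80.2571985 ] slot2 [ 596.62848049 -153.96423734]
[344.81063797 141.50130747] [350.84741303 227.08849257]
[226.98600636 133.13654242] [309.07112629 177.24336949]
[220.87323799 192.08501878] [267.60403927 185.18049107]
[341.35951428 201.27266327] [302.47629218 238.51029781]
[0.211518   0.61393278 0.24259812] 0.1
```

Call:
drive_tool:
  motion:
    - {"yaw":-0.122}
    - {"yaw":-0.121}
    - {"tx":-21.5,"ty":-32.4}
    - {"tx":-21.5,"ty":-32.4}
    - {"tx":-21.5,"ty":-32.4}
    - {"tx":-21.5,"ty":-32.4}
    - {"tx":-21.5,"ty":-32.4}
    - {"tx":-21.5,"ty":-32.4}
    - {"tx":-21.5,"ty":-32.4}
    - {"tx":-21.5,"ty":-32.4}

```text
validation failed for argument at $.mo...
```

Call:
drive_tool:
  motion:
    - {"tx":-21.5,"ty":-32.4}
    - {"tx":-21.5,"ty":-32.4}
    - {"tx":-21.5,"ty":-32.4}
    - {"tx":-21.5,"ty":-32.4}
    - {"tx":-21.5,"ty":-32.4}
    - {"tx":-21.5,"ty":-32.4}
    - {"tx":-21.5,"ty":-32.4}
    - {"tx":-21.5,"ty":-32.4}
    - {"tx":-21.5,"ty":-32.4}
    - {"tx":-21.5,"ty":-32.4}

```text
validation failed for argument at $.mo...
```

```bash
sed -i 's/ORG=np.array(\[.*\])$/ORG=np.array([707.8,-26.0])/' h.py
cat >> h.py <<'E'
def tcp():
    s=robot.state(); R=np.array(s['eef_rot']); p=np.array(s['ee_pos'])*1000
    print('t %.1f'%s['time_s'],'rack x,y %s z %.1f'%(np.round(toR(p),1),p[2]),'yaw err(tool rad) %.4f'%(np.arctan2(R[1,1],R[0,1])-np.arctan2(EY[1],EY[0])),'tilt',np.round(R[:2,2],3),'F',np.round(s['force'],1),'gap %.4f'%s['finger_gap'],'q6,7',np.round(s['q'][5:],0)); return p,R
E
python3 -c "
from h import *
tcp()"
```

```text
t 0.1 rack x,y [-551.2  593.3] z 242.6 yaw err(tool rad) -0.2428 tilt [-0.001 -0.002] F [ 0.3  0.1 -0.7] gap 0.0931 q6,7 [63. -2.]
```

Call:
drive_tool:
  motion:
    - {"claw":-1,"tx":0,"ty":0,"tz":0,"yaw":-0.122}
    - {"claw":-1,"tx":0,"ty":0,"tz":0,"yaw":-0.121}

```text
time_s: 0.3
ee_pos: [0.2115, 0.6141, 0.2429]
eef_rot: [[-0.997, 0.084, -0.0], [0.084, 0.997, -0.002], [0.0, -0.002, -1.0]]
force: [0.4, -0.2, 0.4]
finger_gap: 0.0928
```

Call:
drive_tool:
  motion:
    - {"claw":-1,"tx":-21.5,"ty":-32.4,"tz":0,"yaw":0}
    - {"claw":-1,"tx":-21.5,"ty":-32.4,"tz":0,"yaw":0}
    - {"claw":-1,"tx":-21.5,"ty":-32.4,"tz":0,"yaw":0}
    - {"claw":-1,"tx":-21.5,"ty":-32.4,"tz":0,"yaw":0}
    - {"claw":-1,"tx":-21.5,"ty":-32.4,"tz":0,"yaw":0}
    - {"claw":-1,"tx":-21.5,"ty":-32.4,"tz":0,"yaw":0}
    - {"claw":-1,"tx":-21.5,"ty":-32.4,"tz":0,"yaw":0}
    - {"claw":-1,"tx":-21.5,"ty":-32.4,"tz":0,"yaw":0}
    - {"claw":-1,"tx":-21.5,"ty":-32.4,"tz":0,"yaw":0}

```text
time_s: 1.2
ee_pos: [0.379, 0.3053, 0.2434]
eef_rot: [[-0.996, 0.089, -0.0], [0.089, 0.996, -0.001], [0.0, -0.001, -1.0]]
force: [0.4, 1.4, 0.1]
finger_gap: 0.0933
```

Call:
drive_tool:
  motion:
    - {"claw":-1,"tx":-21.5,"ty":-32.4,"tz":0,"yaw":0}
    - {"claw":-1,"tx":-21.5,"ty":-32.4,"tz":0,"yaw":0}
    - {"claw":-1,"tx":-21.5,"ty":-32.4,"tz":0,"yaw":0}
    - {"claw":-1,"tx":-21.5,"ty":-32.4,"tz":0,"yaw":0}
    - {"claw":-1,"tx":-21.5,"ty":-32.4,"tz":0,"yaw":0}
    - {"claw":-1,"tx":-21.5,"ty":-32.4,"tz":0,"yaw":0}
    - {"claw":-1,"tx":-21.5,"ty":-32.4,"tz":0,"yaw":0}
    - {"claw":-1,"tx":-21.5,"ty":-32.4,"tz":0,"yaw":0}
    - {"claw":-1,"tx":-21.5,"ty":-32.4,"tz":0,"yaw":0}

```text
time_s: 2.1
ee_pos: [0.5457, -0.0021, 0.2433]
eef_rot: [[-0.996, 0.089, -0.001], [0.089, 0.996, 0.0], [0.001, -0.0, -1.0]]
force: [-0.2, 0.4, -0.6]
finger_gap: 0.0925
```

```bash
python3 -c "
from h import *
tcp()"
```

```text
t 2.1 rack x,y [-163.5    9.4] z 243.3 yaw err(tool rad) 0.0003 tilt [-0.001  0.   ] F [-0.2  0.4 -0.6] gap 0.0925 q6,7 [55. 84.]
```

Call:
drive_tool:
  motion:
    - {"claw":-1,"tx":0,"ty":0,"tz":45,"yaw":0}
    - {"claw":-1,"tx":0,"ty":0,"tz":45,"yaw":0}
    - {"claw":-1,"tx":0,"ty":0,"tz":45,"yaw":0}
    - {"claw":-1,"tx":0,"ty":0,"tz":30,"yaw":0}
    - {"claw":-1,"tx":0,"ty":0,"tz":19,"yaw":0}
    - {"claw":1,"tx":0,"ty":0,"tz":0,"yaw":0}
    - {"claw":1,"tx":0,"ty":0,"tz":0,"yaw":0}
    - {"claw":1,"tx":0,"ty":0,"tz":0,"yaw":0}
    - {"claw":1,"tx":0,"ty":0,"tz":0,"yaw":0}
    - {"claw":1,"tx":0,"ty":0,"tz":0,"yaw":0}
  squeeze: 12

```text
time_s: 3.1
ee_pos: [0.5461, -0.0007, 0.0607]
eef_rot: [[-0.996, 0.089, 0.002], [0.089, 0.996, 0.0], [-0.002, 0.0, -1.0]]
force: [0.1, 0.2, 0.5]
finger_gap: 0.0573
```

Call:
drive_tool:
  motion:
    - {"claw":1,"tx":0,"ty":0,"tz":0,"yaw":0}
    - {"claw":1,"tx":0,"ty":0,"tz":0,"yaw":0}
    - {"claw":1,"tx":0,"ty":0,"tz":0,"yaw":0}

```text
time_s: 3.4
ee_pos: [0.5455, -0.0007, 0.0598]
eef_rot: [[-0.996, 0.089, 0.0], [0.089, 0.996, -0.0], [-0.0, -0.0, -1.0]]
force: [0.2, -0.8, 0.4]
finger_gap: 0.0339
```

Call:
drive_tool:
  motion:
    - {"claw":1,"tx":0,"ty":0,"tz":0,"yaw":0}
    - {"claw":1,"tx":0,"ty":0,"tz":0,"yaw":0}
    - {"claw":1,"tx":0,"ty":0,"tz":0,"yaw":0}
    - {"claw":1,"tx":0,"ty":0,"tz":0,"yaw":0}

```text
time_s: 3.8
ee_pos: [0.5454, -0.0011, 0.0596]
eef_rot: [[-0.996, 0.089, -0.0], [0.089, 0.996, -0.001], [0.0, -0.001, -1.0]]
force: [-0.4, -0.9, 0.6]
finger_gap: 0.017
```

Call:
drive_tool:
  motion:
    - {"claw":1,"tx":-1.1,"ty":0,"tz":-7.4,"yaw":0}
    - {"claw":1,"tx":-2.2,"ty":0,"tz":-7.2,"yaw":0}
    - {"claw":1,"tx":-3.2,"ty":0,"tz":-6.8,"yaw":0}
    - {"claw":1,"tx":-4.2,"ty":0,"tz":-6.2,"yaw":0}
    - {"claw":1,"tx":-5.1,"ty":0,"tz":-5.5,"yaw":0}
    - {"claw":1,"tx":-5.8,"ty":0,"tz":-4.7,"yaw":0}
    - {"claw":1,"tx":-6.5,"ty":0,"tz":-3.8,"yaw":0}
    - {"claw":1,"tx":-7.0,"ty":0,"tz":-2.7,"yaw":0}
    - {"claw":1,"tx":-7.3,"ty":0,"tz":-1.7,"yaw":0}
    - {"claw":1,"tx":-7.5,"ty":0,"tz":-0.6,"yaw":0}

```text
time_s: 4.8
ee_pos: [0.5959, -0.0052, 0.1067]
eef_rot: [[-0.996, 0.089, 0.0], [0.089, 0.996, -0.0], [-0.0, -0.0, -1.0]]
force: [-1.1, -2.5, 0.3]
finger_gap: 0.0169
```

```bash
python3 -c "
from h import *
tcp()
t,_=robot.camera('top'); s,_=robot.camera('side')
save('lift.png',np.hstack([t[150:240,230:330],s[150:240,230:330]]),None,4)"
```

```text
t 4.8 rack x,y [-113.3   10.8] z 106.7 yaw err(tool rad) 0.0004 tilt [ 0. -0.] F [-1.1 -2.5  0.3] gap 0.0169 q6,7 [41. 84.]
```

View pics/lift.png

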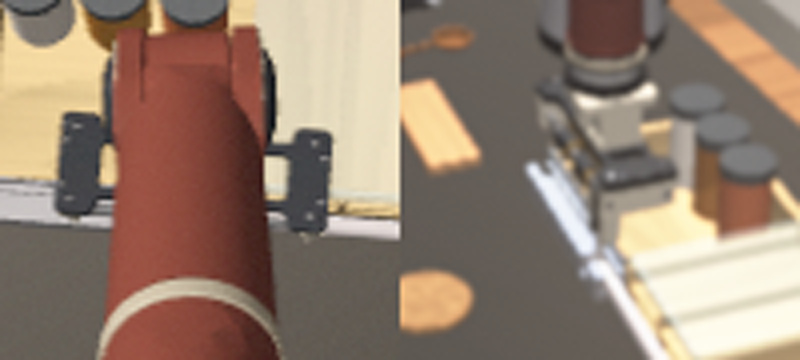

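Call:
drive_tool:
  motion:
    - {"claw":1,"tx":0,"ty":15,"tz":0,"yaw":0}
    - {"claw":1,"tx":0,"ty":16,"tz":0,"yaw":0}
    - {"claw":1,"tx":0,"ty":16,"tz":0,"yaw":0}
    - {"claw":1,"tx":0,"ty":16,"tz":0,"yaw":0}
    - {"claw":1,"tx":0,"ty":16,"tz":0,"yaw":0}
    - {"claw":1,"tx":0,"ty":16,"tz":0,"yaw":0}
    - {"claw":1,"tx":0,"ty":16,"tz":0,"yaw":0}
    - {"claw":1,"tx":0,"ty":16,"tz":0,"yaw":0}
    - {"claw":1,"tx":0,"ty":16,"tz":0,"yaw":0}
    - {"claw":1,"tx":0,"ty":14,"tz":0,"yaw":0}

```text
time_s: 5.9
ee_pos: [0.6087, 0.1486, 0.1064]
eef_rot: [[-0.996, 0.087, -0.002], [0.087, 0.996, -0.008], [0.001, -0.008, -1.0]]
force: [-2.5, -23.1, 10.5]
finger_gap: 0.0179
```

```bash
python3 -c "
from h import *
tcp()"
```

```text
t 5.9 rack x,y [-114.3  165.1] z 106.4 yaw err(tool rad) 0.0017 tilt [-0.002 -0.008] F [ -2.5 -23.1  10.5] gap 0.0179 q6,7 [45. 71.]
```

Call:
drive_tool:
  motion:
    - {"claw":1,"tx":0,"ty":-2,"tz":0,"yaw":0}
    - {"claw":-1,"tx":0,"ty":0,"tz":0,"yaw":0}
    - {"claw":-1,"tx":0,"ty":0,"tz":0,"yaw":0}
    - {"claw":-1,"tx":0,"ty":0,"tz":-5,"yaw":0}
    - {"claw":-1,"tx":0,"ty":0,"tz":-30,"yaw":0}
    - {"claw":-1,"tx":0,"ty":0,"tz":-40,"yaw":0}
    - {"claw":-1,"tx":30,"ty":0,"tz":-25,"yaw":0}
    - {"claw":-1,"tx":40,"ty":30,"tz":0,"yaw":0}
    - {"claw":-1,"tx":10,"ty":40,"tz":0,"yaw":0}
    - {"claw":-1,"tx":0,"ty":40,"tz":0,"yaw":0}

```text
time_s: 6.9
ee_pos: [0.5361, 0.2691, 0.207]
eef_rot: [[-0.996, 0.086, -0.002], [0.086, 0.996, 0.002], [0.002, 0.002, -1.0]]
force: [1.0, 0.9, 0.3]
finger_gap: 0.0842
```

```bash
cat > look.py <<'E'
from h import *
import sys
p,R=tcp()
t,_=robot.camera('top'); s,_=robot.camera('side'); np.savez('/tmp/cur',t=t,s=s)
for b in boards('top',t): print(*b)
E
python3 look.py; python3 -c "
from h import *
d=np.load('/tmp/cur.npz'); save('drawn.png',np.hstack([d['t'][110:240,200:360],d['s'][150:280,240:400]]),None,2.5)"
```

```text
t 6.9 rack x,y [-197.3  278.6] z 207.0 yaw err(tool rad) 0.0025 tilt [-0.002  0.002] F [1.  0.9 0.3] gap 0.0842 q6,7 [54. 58.]
[257. 254.] [438.   66.5  89.8  87.   44.8]
[397. 217.] [ 551.  -381.6  183.5   59.8   81.5]
[109. 209.] [582.4 550.  198.4  39.6   3.1]
[269. 174.] [714.  -17.5 393.2 203.7  82.7]
[278.  62.] [1.0937e+03 1.7000e+00 1.9362e+03 2.9450e+02 9.0000e+01]
```

View pics/drawn.png

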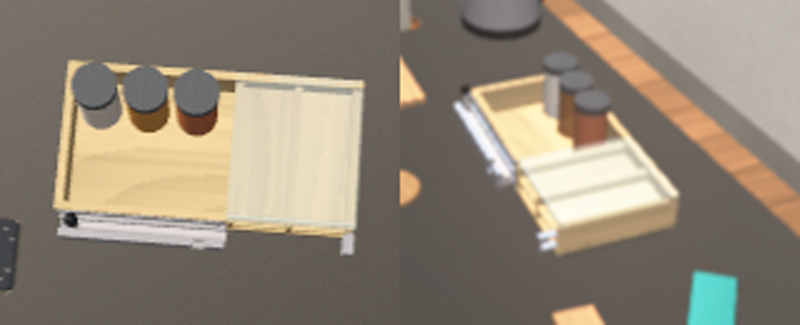

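Call:
drive_tool:
  motion:
    - {"claw":-1,"tx":-3.1,"ty":37,"tz":0,"yaw":0}
    - {"claw":-1,"tx":-3.1,"ty":37,"tz":0,"yaw":0}
    - {"claw":-1,"tx":-3.1,"ty":37,"tz":0,"yaw":0}
    - {"claw":-1,"tx":-3.1,"ty":37,"tz":0,"yaw":0}
    - {"claw":-1,"tx":0,"ty":0,"tz":0,"yaw":0.14}
    - {"claw":-1,"tx":0,"ty":0,"tz":0,"yaw":0.14}
    - {"claw":-1,"tx":0,"ty":0,"tz":0,"yaw":0.14}
    - {"claw":-1,"tx":0,"ty":0,"tz":0,"yaw":0.14}
    - {"claw":-1,"tx":0,"ty":0,"tz":0,"yaw":0.14}
    - {"claw":-1,"tx":0,"ty":0,"tz":0,"yaw":0.14}

```text
time_s: 8.0
ee_pos: [0.5636, 0.4131, 0.2058]
eef_rot: [[-0.595, 0.804, -0.002], [0.804, 0.595, 0.001], [0.002, -0.001, -1.0]]
force: [0.2, 0.8, -0.2]
finger_gap: 0.093
```

Call:
drive_tool:
  motion:
    - {"claw":-1,"tx":0,"ty":0,"tz":20,"yaw":0.14}
    - {"claw":-1,"tx":0,"ty":0,"tz":20,"yaw":0.14}
    - {"claw":-1,"tx":0,"ty":0,"tz":20,"yaw":0.14}
    - {"claw":-1,"tx":0,"ty":0,"tz":20,"yaw":0.14}
    - {"claw":-1,"tx":0,"ty":0,"tz":20,"yaw":0.14}

```text
time_s: 8.5
ee_pos: [0.5636, 0.4132, 0.1051]
eef_rot: [[0.063, 0.998, -0.002], [0.998, -0.063, 0.001], [0.001, -0.002, -1.0]]
force: [0.4, -0.1, 0.3]
finger_gap: 0.0929
```

```bash
cat >> look.py <<'E'
print('tcp world',np.round(p,1),'tool x ang %.2f'%np.degrees(np.arctan2(R[1,0],R[0,0])))
for b in boards('side',s): print('side',*b)
E
python3 look.py; python3 -c "
from h import *
d=np.load('/tmp/cur.npz'); save('pre1.png',np.hstack([d['t'][150:290,100:240],d['s'][110:250,180:320]]),None,2.8)"
```

```text
t 8.5 rack x,y [-182.7  424.6] z 105.1 yaw err(tool rad) -1.5448 tilt [-0.002  0.001] F [ 0.4 -0.1  0.3] gap 0.0929 q6,7 [ 54. -24.]
[257. 254.] [438.   66.5  89.8  87.   44.8]
[165. 217.] [558.8 362.6 166.3  60.3  86.8]
[397. 217.] [ 551.  -381.6  183.5   59.8   81.5]
[269. 174.] [714.1 -16.8 394.6 203.7  82.7]
[278.  62.] [1.0936e+03 1.7000e+00 1.9362e+03 2.9460e+02 9.0000e+01]
tcp world [563.6 413.2 105.1] tool x ang 86.39
side [ 42. 373.] [-247.7 -320.5  201.9   17.7  -80. ]
side [354. 313.] [ 606.5 -499.9  114.5   68.2   49.9]
side [319. 295.] [ 551.  -387.5  192.2   65.4   81.6]
side [236. 225.] [437.9  58.5  95.8  93.6  65.1]
side [314. 237.] [ 672.  -134.4  264.8  180.8  -45.5]
side [ 14. 310.] [-338.1   99.3 1058.8  106.6   90. ]
side [299. 197.] [761.4 145.3 243.6 214.1  84.1]
side [238. 181.] [560.  364.  206.1  68.6  86.3]
side [433. 266.] [ 971.8 -176.7 1492.6   75.    89.8]
```

View pics/pre1.png

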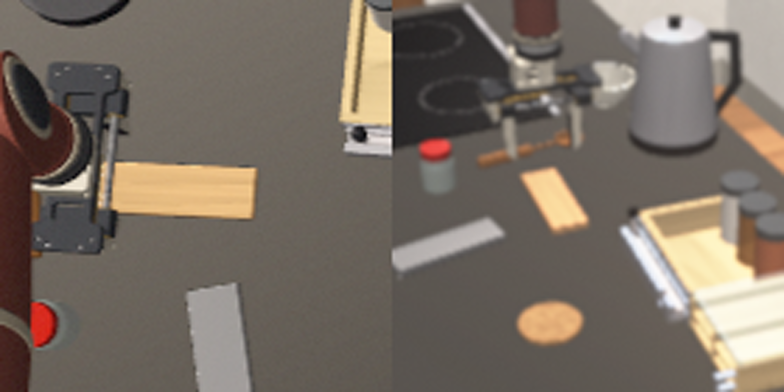

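Call:
drive_tool:
  motion:
    - {"claw":-1,"tx":0,"ty":-2,"tz":35,"yaw":0}
    - {"claw":-1,"tx":0,"ty":0,"tz":26,"yaw":0}
    - {"claw":-1,"tx":0,"ty":0,"tz":15,"yaw":0}
    - {"claw":1,"tx":0,"ty":0,"tz":0,"yaw":0}
    - {"claw":1,"tx":0,"ty":0,"tz":0,"yaw":0}
    - {"claw":1,"tx":0,"ty":0,"tz":0,"yaw":0}
    - {"claw":1,"tx":0,"ty":0,"tz":0,"yaw":0}
    - {"claw":1,"tx":0,"ty":0,"tz":0,"yaw":0}
    - {"claw":1,"tx":0,"ty":0,"tz":0,"yaw":0}
    - {"claw":1,"tx":0,"ty":0,"tz":0,"yaw":0}
  squeeze: 40

```text
time_s: 9.6
ee_pos: [0.5628, 0.4129, 0.0316]
eef_rot: [[0.058, 0.998, 0.001], [0.998, -0.058, 0.001], [0.001, 0.001, -1.0]]
force: [-1.1, -0.6, 5.8]
finger_gap: 0.0591
```

Call:
drive_tool:
  motion:
    - {"claw":1,"tx":0,"ty":0,"tz":0,"yaw":0}
    - {"claw":1,"tx":0,"ty":0,"tz":-10,"yaw":0}
    - {"claw":1,"tx":0,"ty":0,"tz":-30,"yaw":0}
    - {"claw":1,"tx":0,"ty":0,"tz":-40,"yaw":0}
    - {"claw":1,"tx":0,"ty":0,"tz":-40,"yaw":0}
    - {"claw":1,"tx":0,"ty":0,"tz":0,"yaw":0}

```text
time_s: 10.2
ee_pos: [0.5664, 0.4137, 0.1575]
eef_rot: [[0.058, 0.998, 0.012], [0.998, -0.058, 0.007], [0.007, 0.011, -1.0]]
force: [1.1, 0.4, -0.1]
finger_gap: 0.0591
```

```bash
python3 look.py; python3 -c "
from h import *
d=np.load('/tmp/cur.npz'); save('held1.png',np.hstack([d['t'][150:290,100:240],d['s'][110:250,180:320]]),None,2.8)"
```

```text
t 10.2 rack x,y [-179.9  425.4] z 157.5 yaw err(tool rad) -1.5398 tilt [0.012 0.007] F [ 1.1  0.4 -0.1] gap 0.0591 q6,7 [ 59. -25.]
[257. 254.] [438.   66.5  89.8  87.   44.8]
[397. 217.] [ 551.  -381.6  183.5   59.8   81.5]
[157. 210.] [584.1 390.2 156.4  66.8  86.1]
[269. 174.] [714.1 -16.8 394.6 203.7  82.7]
[278.  62.] [1.0937e+03 1.7000e+00 1.9362e+03 2.9450e+02 9.0000e+01]
tcp world [566.4 413.7 157.5] tool x ang 86.68
side [ 42. 374.] [-247.7 -320.5  201.9   17.7  -80. ]
side [353. 313.] [ 606.5 -499.9  114.5   68.2   49.9]
side [319. 295.] [ 551.1 -387.5  192.2   65.3   81.6]
side [236. 225.] [439.4  57.2  97.5  89.9  70.7]
side [315. 237.] [ 672.  -134.4  264.8  180.8  -45.5]
side [ 14. 310.] [-336.9   99.  1058.7  106.3  -89.7]
side [299. 197.] [761.4 145.3 243.6 214.1  84.1]
side [231. 160.] [624.2 580.3 227.6 182.9  56.5]
side [433. 266.] [ 971.9 -176.7 1492.6   75.    89.8]
```

View pics/held1.png

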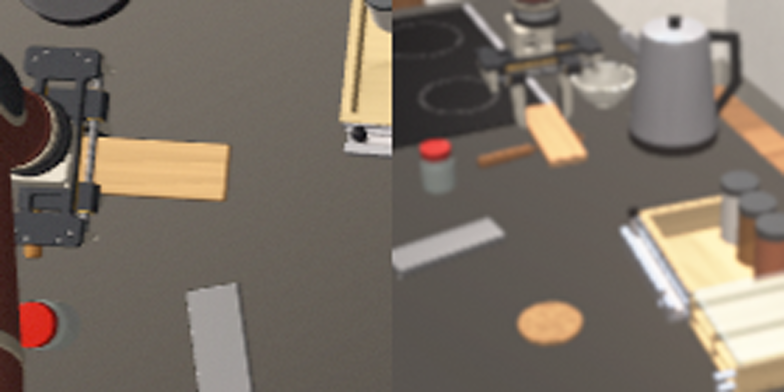

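```bash
cat > held.py <<'E'
from h import *
p,R=tcp()
for n in('top','side'):
    I,D=robot.camera(n); C=cloud(n,D)*1000; h=cv2.cvtColor(I,cv2.COLOR_RGB2HSV)
    m=cv2.erode(cv2.inRange(h,(8,60,130),(24,200,255)),np.ones((3,3)))>0
    m&=(np.linalg.norm(C[...,:2]-p[:2],axis=-1)<160)&(C[...,2]>p[2]-60)&(C[...,2]<p[2]+10)&(D>0)
    L=(C[m]-p)@R  # tool frame
    a,b,c=np.linalg.lstsq(np.c_[L[:,:2],np.ones(len(L))],L[:,2],rcond=None)[0]
    print(n,len(L),'slope along x %.3f across %.3f z0 %.1f'%(a,b,c),'x range',L[:,0].min().round(),L[:,0].max().round(),'y',L[:,1].min().round(),L[:,1].max().round())
E
python3 held.py
```

```text
t 10.3 rack x,y [-183.5  423.7] z 151.2 yaw err(tool rad) -1.5398 tilt [0.001 0.001] F [-0.2 -0.4 -1.4] gap 0.0593 q6,7 [ 59. -25.]
top 817 slope along x -0.009 across -0.004 z0 16.4 x range -132.0 19.0 y -28.0 27.0
side 241 slope along x -0.012 across -0.009 z0 17.2 x range -142.0 37.0 y -30.0 27.0
```

Call:
drive_tool:
  motion:
    - {"claw":1,"tx":-34.5,"ty":-6.8,"tz":0,"yaw":0}
    - {"claw":1,"tx":-34.5,"ty":-6.8,"tz":0,"yaw":0}
    - {"claw":1,"tx":-34.5,"ty":-6.8,"tz":0,"yaw":0}
    - {"claw":1,"tx":-34.5,"ty":-6.8,"tz":0,"yaw":0}
    - {"claw":1,"tx":-34.5,"ty":-6.8,"tz":0,"yaw":0}
    - {"claw":1,"tx":-34.5,"ty":-6.8,"tz":0,"yaw":0}
    - {"claw":1,"tx":-34.5,"ty":-6.8,"tz":0,"yaw":0}
    - {"claw":1,"tx":-34.5,"ty":-6.8,"tz":0,"yaw":0}
    - {"claw":1,"tx":-34.5,"ty":-6.8,"tz":0,"yaw":0}
    - {"claw":1,"tx":-34.5,"ty":-6.8,"tz":0,"yaw":0}
  squeeze: 50

```text
time_s: 11.4
ee_pos: [0.4729, 0.0706, 0.1489]
eef_rot: [[0.057, 0.998, -0.004], [0.998, -0.057, -0.001], [-0.001, -0.003, -1.0]]
force: [0.1, -0.0, -2.0]
finger_gap: 0.0592
```

Call:
drive_tool:
  motion:
    - {"claw":1,"tx":-34.5,"ty":-6.8,"tz":0,"yaw":0}
    - {"claw":1,"tx":-34.5,"ty":-6.8,"tz":0,"yaw":0}
    - {"claw":1,"tx":-34.5,"ty":-6.8,"tz":0,"yaw":0}
    - {"claw":1,"tx":-34.5,"ty":-6.8,"tz":0,"yaw":0}
    - {"claw":1,"tx":0,"ty":0,"tz":0,"yaw":-0.13}
    - {"claw":1,"tx":0,"ty":0,"tz":0,"yaw":-0.13}
    - {"claw":1,"tx":0,"ty":0,"tz":0,"yaw":-0.13}
    - {"claw":1,"tx":0,"ty":0,"tz":0,"yaw":-0.13}
    - {"claw":1,"tx":0,"ty":0,"tz":0,"yaw":-0.13}
    - {"claw":1,"tx":0,"ty":0,"tz":0,"yaw":-0.13}

```text
time_s: 12.4
ee_pos: [0.4382, -0.0641, 0.1489]
eef_rot: [[-0.665, 0.747, -0.004], [0.747, 0.665, 0.0], [0.003, -0.003, -1.0]]
force: [-0.7, -0.4, -1.6]
finger_gap: 0.059
```

Call:
drive_tool:
  motion:
    - {"claw":1,"tx":0,"ty":0,"tz":0,"yaw":-0.13}
    - {"claw":1,"tx":0,"ty":0,"tz":0,"yaw":-0.13}
    - {"claw":1,"tx":0,"ty":0,"tz":0,"yaw":-0.13}
    - {"claw":1,"tx":0,"ty":0,"tz":0,"yaw":-0.13}
    - {"claw":1,"tx":0,"ty":0,"tz":0,"yaw":-0.13}
    - {"claw":1,"tx":0,"ty":0,"tz":0,"yaw":-0.11}
    - {"claw":1,"tx":0,"ty":0,"tz":0,"yaw":0}

```text
time_s: 13.1
ee_pos: [0.4382, -0.0643, 0.149]
eef_rot: [[-0.996, 0.089, -0.004], [0.089, 0.996, 0.001], [0.004, 0.0, -1.0]]
force: [0.1, -0.7, -2.0]
finger_gap: 0.0588
```

```bash
python3 held.py
```

```text
t 13.1 rack x,y [-265.1  -62.1] z 149.0 yaw err(tool rad) 0.0000 tilt [-0.004  0.001] F [ 0.1 -0.7 -2. ] gap 0.0588 q6,7 [34. 88.]
top 306 slope along x 0.003 across 0.004 z0 17.7 x range -132.0 -83.0 y -27.0 28.0
side 445 slope along x -0.001 across -0.075 z0 16.5 x range -135.0 46.0 y -35.0 28.0
```

Call:
drive_tool:
  motion:
    - {"claw":1,"tx":10,"ty":-1.9,"tz":0,"yaw":0}
    - {"claw":1,"tx":0,"ty":0,"tz":20,"yaw":0}
    - {"claw":1,"tx":0,"ty":0,"tz":20,"yaw":0}
    - {"claw":1,"tx":0,"ty":0,"tz":15,"yaw":0}
    - {"claw":1,"tx":0,"ty":0,"tz":7,"yaw":0}
    - {"claw":1,"tx":0,"ty":0,"tz":0,"yaw":0}
    - {"claw":1,"tx":0,"ty":0,"tz":0,"yaw":0}

```text
time_s: 13.9
ee_pos: [0.4293, -0.0653, 0.0886]
eef_rot: [[-0.996, 0.089, 0.0], [0.089, 0.996, -0.0], [-0.0, -0.0, -1.0]]
force: [0.8, 0.3, -2.3]
finger_gap: 0.0594
```

```bash
python3 held.py; python3 look.py >/dev/null; python3 -c "
from h import *
d=np.load('/tmp/cur.npz'); save('ins1.png',np.hstack([d['t'][130:260,240:370],d['s'][170:300,220:350]]),None,3)"
```

```text
t 13.9 rack x,y [-273.9  -63.9] z 88.6 yaw err(tool rad) 0.0000 tilt [ 0. -0.] F [ 0.8  0.3 -2.3] gap 0.0594 q6,7 [23. 88.]
top 323 slope along x 0.001 across -0.011 z0 17.7 x range -132.0 -76.0 y -27.0 28.0
side 419 slope along x -0.011 across -0.036 z0 16.0 x range -134.0 43.0 y -34.0 29.0
```

View pics/ins1.png

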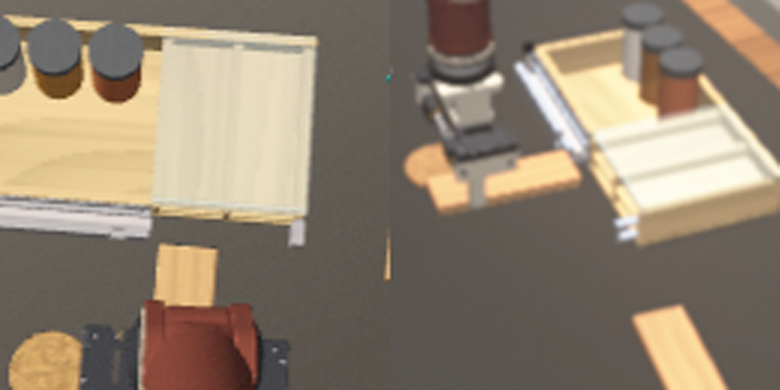

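Call:
drive_tool:
  motion:
    - {"claw":1,"tx":0,"ty":0,"tz":2.4,"yaw":0}
    - {"claw":1,"tx":-15,"ty":0,"tz":0,"yaw":0}
    - {"claw":1,"tx":-15,"ty":0,"tz":0,"yaw":0}
    - {"claw":1,"tx":-8,"ty":0,"tz":0,"yaw":0}
    - {"claw":1,"tx":-6,"ty":0,"tz":0,"yaw":0}
    - {"claw":1,"tx":-6,"ty":0,"tz":0,"yaw":0}
    - {"claw":1,"tx":-6,"ty":0,"tz":0,"yaw":0}
    - {"claw":1,"tx":0,"ty":0,"tz":0,"yaw":0}

```text
time_s: 14.9
ee_pos: [0.4859, -0.0703, 0.0859]
eef_rot: [[-0.996, 0.089, 0.001], [0.089, 0.996, -0.0], [-0.001, -0.0, -1.0]]
force: [0.5, 0.1, -0.8]
finger_gap: 0.0591
```

Call:
drive_tool:
  motion:
    - {"claw":1,"tx":-10,"ty":0,"tz":0,"yaw":0}
    - {"claw":1,"tx":-10,"ty":0,"tz":0,"yaw":0}
    - {"claw":1,"tx":-10,"ty":0,"tz":0,"yaw":0}
    - {"claw":1,"tx":-10,"ty":0,"tz":0,"yaw":0}
    - {"claw":1,"tx":-10,"ty":0,"tz":0,"yaw":0}
    - {"claw":1,"tx":-10,"ty":0,"tz":0,"yaw":0}
    - {"claw":1,"tx":-9,"ty":0,"tz":0,"yaw":0}
    - {"claw":1,"tx":-7,"ty":0,"tz":0,"yaw":0}
    - {"claw":1,"tx":0,"ty":0,"tz":0,"yaw":0}

```text
time_s: 15.8
ee_pos: [0.5619, -0.0771, 0.0858]
eef_rot: [[-0.996, 0.089, 0.001], [0.089, 0.996, -0.0], [-0.001, 0.0, -1.0]]
force: [-0.8, -0.1, -1.5]
finger_gap: 0.0591
```

```bash
python3 held.py
```

```text
t 15.8 rack x,y [-140.7  -63.8] z 85.8 yaw err(tool rad) 0.0003 tilt [ 0.001 -0.   ] F [-0.8 -0.1 -1.5] gap 0.0591 q6,7 [36. 88.]
top 539 slope along x -0.251 across -0.025 z0 29.4 x range -151.0 -42.0 y 43.0 152.0
side 345 slope along x -0.167 across -0.049 z0 21.2 x range -112.0 44.0 y -122.0 28.0
```

Call:
drive_tool:
  motion:
    - {"claw":-0.5,"tx":0,"ty":0,"tz":0,"yaw":0}
    - {"claw":-0.5,"tx":0,"ty":0,"tz":0,"yaw":0}
    - {"claw":-0.5,"tx":0,"ty":0,"tz":0,"yaw":0}
    - {"claw":-0.5,"tx":0,"ty":0,"tz":-10,"yaw":0}
    - {"claw":-0.5,"tx":0,"ty":0,"tz":-25,"yaw":0}
    - {"claw":-0.5,"tx":10,"ty":0,"tz":-10,"yaw":0}
    - {"claw":1,"tx":30,"ty":0,"tz":0,"yaw":0}
    - {"claw":1,"tx":35,"ty":0,"tz":0,"yaw":0}
    - {"claw":1,"tx":0,"ty":0,"tz":0,"yaw":0}
    - {"claw":1,"tx":0,"ty":0,"tz":0,"yaw":0}
  squeeze: 20

```text
time_s: 16.9
ee_pos: [0.4855, -0.0703, 0.1315]
eef_rot: [[-0.996, 0.089, 0.001], [0.089, 0.996, -0.0], [-0.001, -0.0, -1.0]]
force: [0.9, 0.3, 0.1]
finger_gap: 0.0424
```

Call:
drive_tool:
  motion:
    - {"claw":1,"tx":0,"ty":0,"tz":0,"yaw":0}
    - {"claw":1,"tx":0,"ty":0,"tz":0,"yaw":0}
    - {"claw":1,"tx":0,"ty":0,"tz":0,"yaw":0}
    - {"claw":1,"tx":0,"ty":0,"tz":0,"yaw":0}
    - {"claw":1,"tx":0,"ty":0,"tz":0,"yaw":0}

```text
time_s: 17.4
ee_pos: [0.4863, -0.0704, 0.1307]
eef_rot: [[-0.996, 0.089, -0.0], [0.089, 0.996, -0.0], [0.0, -0.0, -1.0]]
force: [0.3, 0.5, -0.3]
finger_gap: 0.0028
```

```bash
python3 look.py|head -4; python3 -c "
from h import *
d=np.load('/tmp/cur.npz'); save('rel1.png',np.hstack([d['t'][130:260,240:370],d['s'][170:300,220:350]]),None,3)"
```

```text
t 17.4 rack x,y [-216.7  -63.9] z 130.7 yaw err(tool rad) 0.0003 tilt [-0. -0.] F [ 0.3  0.5 -0.3] gap 0.0028 q6,7 [35. 88.]
[257. 254.] [438.   66.5  89.8  87.   44.8]
[397. 217.] [ 551.  -381.6  183.5   59.7   81.5]
[110. 209.] [582.7 544.6 198.4  49.5   3.3]
```

View pics/rel1.png

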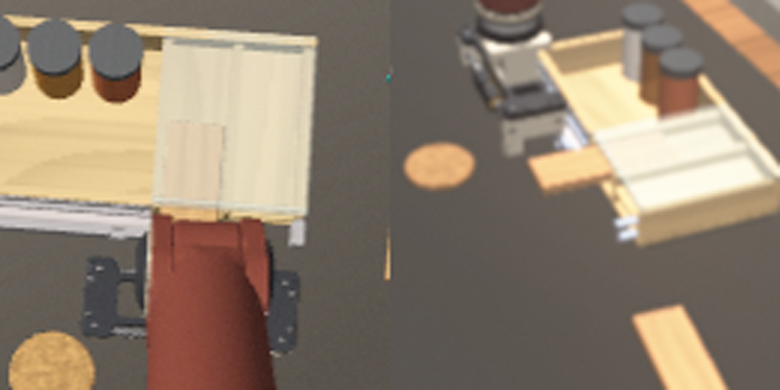

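Call:
drive_tool:
  motion:
    - {"claw":1,"tx":0,"ty":0,"tz":30,"yaw":0}
    - {"claw":1,"tx":0,"ty":0,"tz":20,"yaw":0}
    - {"claw":1,"tx":-12,"ty":0,"tz":0,"yaw":0}
    - {"claw":1,"tx":-12,"ty":0,"tz":0,"yaw":0}
    - {"claw":1,"tx":-12,"ty":0,"tz":0,"yaw":0}
    - {"claw":1,"tx":-12,"ty":0,"tz":0,"yaw":0}
    - {"claw":1,"tx":-12,"ty":0,"tz":0,"yaw":0}
    - {"claw":1,"tx":-12,"ty":0,"tz":0,"yaw":0}
    - {"claw":1,"tx":-12,"ty":0,"tz":0,"yaw":0}
    - {"claw":1,"tx":0,"ty":0,"tz":0,"yaw":0}

```text
time_s: 18.5
ee_pos: [0.5712, -0.0779, 0.0808]
eef_rot: [[-0.996, 0.089, 0.002], [0.089, 0.996, -0.0], [-0.002, -0.0, -1.0]]
force: [-0.9, 0.2, -0.8]
finger_gap: 0.0004
```

```bash
python3 -c "
from h import *
tcp()"
```

```text
t 18.5 rack x,y [-131.4  -63.8] z 80.8 yaw err(tool rad) 0.0003 tilt [ 0.002 -0.   ] F [-0.9  0.2 -0.8] gap 0.0004 q6,7 [36. 88.]
```

Continue in small steps until contact with the stop.

Call:
drive_tool:
  motion:
    - {"claw":1,"tx":-6,"ty":0,"tz":0,"yaw":0}
    - {"claw":1,"tx":-6,"ty":0,"tz":0,"yaw":0}
    - {"claw":1,"tx":-5,"ty":0,"tz":0,"yaw":0}
    - {"claw":1,"tx":-3,"ty":0,"tz":0,"yaw":0}
    - {"claw":1,"tx":0,"ty":0,"tz":0,"yaw":0}

```text
time_s: 19.0
ee_pos: [0.5902, -0.0796, 0.0809]
eef_rot: [[-0.996, 0.089, 0.001], [0.089, 0.996, -0.0], [-0.001, -0.0, -1.0]]
force: [-0.1, -0.3, -0.4]
finger_gap: 0.0005
```

Call:
drive_tool:
  motion:
    - {"claw":1,"tx":-2,"ty":0,"tz":0,"yaw":0}
    - {"claw":1,"tx":0,"ty":0,"tz":0,"yaw":0}

```text
time_s: 19.2
ee_pos: [0.5917, -0.0798, 0.0809]
eef_rot: [[-0.996, 0.089, -0.0], [0.089, 0.996, -0.0], [0.0, -0.0, -1.0]]
force: [0.4, 0.1, -0.4]
finger_gap: 0.0003
```

Call:
drive_tool:
  motion:
    - {"claw":1,"tx":-2,"ty":0,"tz":0,"yaw":0}
    - {"claw":1,"tx":0,"ty":0,"tz":0,"yaw":0}

```text
time_s: 19.4
ee_pos: [0.592, -0.0798, 0.0807]
eef_rot: [[-0.996, 0.089, -0.004], [0.089, 0.996, 0.0], [0.004, -0.0, -1.0]]
force: [-4.5, -0.2, 3.5]
finger_gap: 0.0005
```

Call:
drive_tool:
  motion:
    - {"claw":1,"tx":-2,"ty":0,"tz":0,"yaw":0}
    - {"claw":1,"tx":0,"ty":0,"tz":0,"yaw":0}

```text
time_s: 19.6
ee_pos: [0.5921, -0.0799, 0.0805]
eef_rot: [[-0.996, 0.089, -0.008], [0.089, 0.996, 0.001], [0.008, -0.0, -1.0]]
force: [-7.9, 1.8, 5.4]
finger_gap: 0.0005
```

Call:
drive_tool:
  motion:
    - {"claw":1,"tx":15,"ty":0,"tz":0,"yaw":0}
    - {"claw":1,"tx":20,"ty":0,"tz":0,"yaw":0}
    - {"claw":1,"tx":20,"ty":0,"tz":-40,"yaw":0}
    - {"claw":1,"tx":20,"ty":0,"tz":-40,"yaw":0}
    - {"claw":-1,"tx":20,"ty":-30,"tz":-30,"yaw":0}
    - {"claw":-1,"tx":10,"ty":-40,"tz":0,"yaw":0}
    - {"claw":-1,"tx":0,"ty":-40,"tz":0,"yaw":0}
    - {"claw":-1,"tx":0,"ty":-40,"tz":0,"yaw":0}
    - {"claw":-1,"tx":0,"ty":-40,"tz":0,"yaw":0}
    - {"claw":-1,"tx":0,"ty":-30,"tz":0,"yaw":0}

```text
time_s: 20.6
ee_pos: [0.4718, -0.2937, 0.1914]
eef_rot: [[-0.996, 0.091, 0.003], [0.091, 0.996, -0.003], [-0.003, -0.003, -1.0]]
force: [0.0, -0.9, -0.7]
finger_gap: 0.044
```

```bash
python3 look.py; python3 -c "
from h import *
d=np.load('/tmp/cur.npz'); save('home1.png',np.hstack([d['t'][130:240,260:400],d['s'][190:300,240:380]]),None,2.8)"
```

```text
t 20.6 rack x,y [-211.3 -287.6] z 191.4 yaw err(tool rad) -0.0025 tilt [ 0.003 -0.003] F [ 0.  -0.9 -0.7] gap 0.0440 q6,7 [ 48. 113.]
[257. 254.] [438.   66.5  89.8  87.   44.8]
[384. 218.] [ 545.5 -330.5   94.9   89.8  -15.2]
[110. 209.] [582.7 544.6 198.4  49.5   3.3]
[269. 174.] [714.1 -16.8 394.6 203.7  82.7]
[278.  62.] [1.0937e+03 1.7000e+00 1.9362e+03 2.9450e+02 9.0000e+01]
tcp world [ 471.8 -293.7  191.4] tool x ang 174.76
side [ 42. 373.] [-249.5 -320.2  200.5   18.2  -80.9]
side [353. 314.] [ 606.5 -499.9  114.5   68.2   49.9]
side [319. 294.] [ 550.7 -387.6  192.4   65.8   81.3]
side [326. 241.] [ 710.4 -173.9  223.9   59.    -4.2]
side [236. 225.] [437.9  58.5  95.8  93.6  65.1]
side [ 14. 310.] [-337.2   99.5 1059.5  106.5  -89.8]
side [312. 200.] [797.9  86.7 130.  127.6  89.2]
side [434. 267.] [ 971.5 -184.2 1477.6   75.8   89.8]
```

View pics/home1.png

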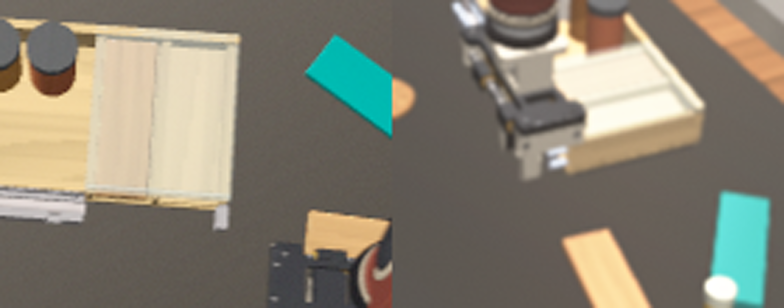

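Call:
drive_tool:
  motion:
    - {"claw":-1,"tx":-30,"ty":-12,"tz":0,"yaw":0.1357}
    - {"claw":-1,"tx":0,"ty":0,"tz":0,"yaw":-0.1357}
    - {"claw":-1,"tx":-30,"ty":-12,"tz":0,"yaw":0}
    - {"claw":-1,"tx":-29.3,"ty":-12.5,"tz":0,"yaw":0}
    - {"claw":-1,"tx":0,"ty":0,"tz":0,"yaw":0.1357}
    - {"claw":-1,"tx":0,"ty":0,"tz":0,"yaw":0.1357}
    - {"claw":-1,"tx":0,"ty":0,"tz":0,"yaw":0.1357}
    - {"claw":-1,"tx":0,"ty":0,"tz":0,"yaw":0.1357}
    - {"claw":-1,"tx":0,"ty":0,"tz":0,"yaw":0.1357}
    - {"claw":-1,"tx":0,"ty":0,"tz":0,"yaw":0.1357}

```text
time_s: 21.7
ee_pos: [0.5585, -0.3331, 0.1909]
eef_rot: [[-0.616, 0.788, 0.002], [0.788, 0.616, -0.0], [-0.001, 0.001, -1.0]]
force: [0.6, 0.4, 0.9]
finger_gap: 0.093
```

Call:
drive_tool:
  motion:
    - {"claw":-1,"tx":0,"ty":0,"tz":14,"yaw":0.1357}
    - {"claw":-1,"tx":0,"ty":0,"tz":14,"yaw":0.1357}
    - {"claw":-1,"tx":0,"ty":0,"tz":14,"yaw":0.1357}
    - {"claw":-1,"tx":0,"ty":0,"tz":14,"yaw":0.1357}
    - {"claw":-1,"tx":0,"ty":0,"tz":14,"yaw":0.1357}
    - {"claw":-1,"tx":0,"ty":0,"tz":14,"yaw":0.1357}
    - {"claw":-1,"tx":0,"ty":0,"tz":0,"yaw":0}

```text
time_s: 22.4
ee_pos: [0.5574, -0.3319, 0.1046]
eef_rot: [[0.144, 0.99, -0.003], [0.99, -0.144, 0.002], [0.002, -0.003, -1.0]]
force: [0.5, 1.3, -0.4]
finger_gap: 0.0929
```

```bash
python3 look.py; python3 -c "
from h import *
d=np.load('/tmp/cur.npz'); save('pre2.png',np.hstack([d['t'][150:290,330:470],d['s'][220:360,270:410]]),None,2.8)"
```

```text
t 22.4 rack x,y [-122.6 -318.1] z 104.6 yaw err(tool rad) -1.6259 tilt [-0.003  0.002] F [ 0.5  1.3 -0.4] gap 0.0929 q6,7 [49. 38.]
[257. 254.] [438.   66.5  89.8  87.   44.8]
[110. 209.] [582.7 544.6 198.4  49.5   3.3]
[269. 174.] [714.1 -16.8 394.6 203.7  82.7]
[278.  62.] [1.0937e+03 1.7000e+00 1.9362e+03 2.9450e+02 9.0000e+01]
tcp world [ 557.4 -331.9  104.6] tool x ang 81.74
side [ 42. 373.] [-249.5 -320.2  200.5   18.2  -80.9]
side [353. 314.] [ 606.5 -499.9  114.5   68.2   49.9]
side [319. 294.] [ 550.7 -387.6  192.4   65.8   81.3]
side [236. 225.] [437.9  58.5  95.8  93.6  65.1]
side [ 14. 310.] [-337.2   99.3 1059.   106.5  -89.8]
side [292. 197.] [716.  139.  270.  133.4  81.5]
side [452. 282.] [ 972.  -360.8 1124.4   73.5   89.8]
```

View pics/pre2.png

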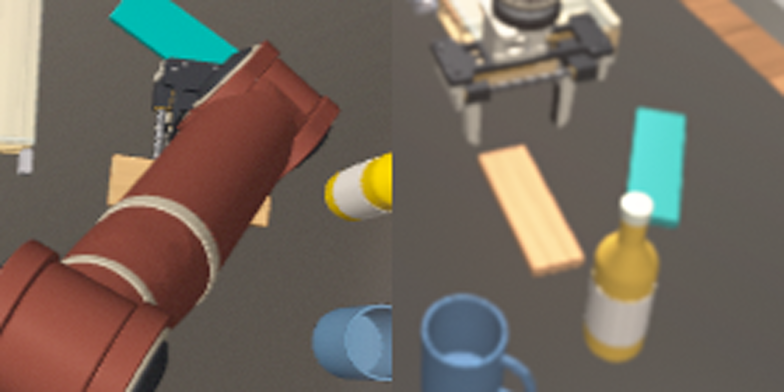

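Call:
drive_tool:
  motion:
    - {"claw":-1,"tx":-6,"ty":0.8,"tz":35,"yaw":0}
    - {"claw":-1,"tx":0,"ty":0,"tz":26,"yaw":0}
    - {"claw":-1,"tx":0,"ty":0,"tz":15,"yaw":0}
    - {"claw":1,"tx":0,"ty":0,"tz":0,"yaw":0}
    - {"claw":1,"tx":0,"ty":0,"tz":0,"yaw":0}
    - {"claw":1,"tx":0,"ty":0,"tz":0,"yaw":0}
    - {"claw":1,"tx":0,"ty":0,"tz":0,"yaw":0}
    - {"claw":1,"tx":0,"ty":0,"tz":0,"yaw":0}
    - {"claw":1,"tx":0,"ty":0,"tz":0,"yaw":0}
    - {"claw":1,"tx":0,"ty":0,"tz":0,"yaw":0}
  squeeze: 50

```text
time_s: 23.5
ee_pos: [0.5578, -0.3406, 0.032]
eef_rot: [[0.146, 0.989, 0.002], [0.989, -0.146, -0.001], [-0.001, 0.002, -1.0]]
force: [-0.5, 0.6, 5.0]
finger_gap: 0.0595
```

Call:
drive_tool:
  motion:
    - {"claw":1,"tx":0,"ty":0,"tz":0,"yaw":0}
    - {"claw":1,"tx":0,"ty":0,"tz":-10,"yaw":0}
    - {"claw":1,"tx":0,"ty":0,"tz":-30,"yaw":0}
    - {"claw":1,"tx":0,"ty":0,"tz":-40,"yaw":0}
    - {"claw":1,"tx":0,"ty":0,"tz":-40,"yaw":0}
    - {"claw":1,"tx":0,"ty":0,"tz":0,"yaw":0}

```text
time_s: 24.1
ee_pos: [0.5599, -0.343, 0.1574]
eef_rot: [[0.146, 0.989, 0.01], [0.989, -0.146, -0.007], [-0.006, 0.011, -1.0]]
force: [0.3, -1.1, 0.4]
finger_gap: 0.0593
```

```bash
python3 held.py; python3 -c "
from h import *
d=robot.state(); print(d['ee_pos'])"
```

```text
t 24.1 rack x,y [-119.2 -328.9] z 157.4 yaw err(tool rad) -1.6282 tilt [ 0.01  -0.007] F [ 0.3 -1.1  0.4] gap 0.0593 q6,7 [54. 37.]
top 220 slope along x -0.010 across 0.016 z0 17.7 x range -130.0 47.0 y -27.0 27.0
side 784 slope along x -0.020 across 0.010 z0 20.2 x range -134.0 47.0 y -31.0 28.0
[ 0.55723741 -0.3401701   0.15170463]
```

Call:
drive_tool:
  motion:
    - {"claw":1,"tx":25.6,"ty":-22.9,"tz":0,"yaw":0}
    - {"claw":1,"tx":25.6,"ty":-22.9,"tz":0,"yaw":0}
    - {"claw":1,"tx":25.6,"ty":-22.9,"tz":0,"yaw":0}
    - {"claw":1,"tx":25.6,"ty":-22.9,"tz":0,"yaw":0}
    - {"claw":1,"tx":25.6,"ty":-22.9,"tz":0,"yaw":0}
    - {"claw":1,"tx":25.6,"ty":-22.9,"tz":0,"yaw":0}
    - {"claw":1,"tx":25.6,"ty":-22.9,"tz":0,"yaw":0}
    - {"claw":1,"tx":0,"ty":0,"tz":0,"yaw":-0.1357}
    - {"claw":1,"tx":0,"ty":0,"tz":0,"yaw":-0.1357}
    - {"claw":1,"tx":0,"ty":0,"tz":0,"yaw":-0.1357}

```text
time_s: 25.2
ee_pos: [0.4233, -0.1385, 0.1495]
eef_rot: [[-0.264, 0.964, -0.004], [0.964, 0.264, 0.001], [0.002, -0.004, -1.0]]
force: [-0.4, -0.2, -1.0]
finger_gap: 0.0591
```

Call:
drive_tool:
  motion:
    - {"claw":1,"tx":0,"ty":0,"tz":0,"yaw":-0.1357}
    - {"claw":1,"tx":0,"ty":0,"tz":0,"yaw":-0.1357}
    - {"claw":1,"tx":0,"ty":0,"tz":0,"yaw":-0.1357}
    - {"claw":1,"tx":0,"ty":0,"tz":0,"yaw":-0.1357}
    - {"claw":1,"tx":0,"ty":0,"tz":0,"yaw":-0.1357}
    - {"claw":1,"tx":0,"ty":0,"tz":0,"yaw":-0.1357}
    - {"claw":1,"tx":0,"ty":0,"tz":0,"yaw":-0.1357}
    - {"claw":1,"tx":0,"ty":0,"tz":0,"yaw":-0.1357}
    - {"claw":1,"tx":0,"ty":0,"tz":0,"yaw":-0.1357}
    - {"claw":1,"tx":0,"ty":0,"tz":0,"yaw":0}

```text
time_s: 26.2
ee_pos: [0.4233, -0.1392, 0.1495]
eef_rot: [[-0.996, 0.089, -0.004], [0.089, 0.996, 0.002], [0.004, 0.001, -1.0]]
force: [-0.0, 1.0, -2.2]
finger_gap: 0.0592
```

```bash
python3 held.py
```

```text
t 26.2 rack x,y [-273.3 -138. ] z 149.5 yaw err(tool rad) 0.0002 tilt [-0.004  0.002] F [-0.   1.  -2.2] gap 0.0592 q6,7 [34. 98.]
top 353 slope along x -0.004 across -0.012 z0 17.9 x range -131.0 41.0 y -26.0 30.0
side 481 slope along x -0.016 across -0.036 z0 16.8 x range -135.0 45.0 y -34.0 33.0
```

Call:
drive_tool:
  motion:
    - {"claw":1,"tx":0,"ty":0,"tz":20,"yaw":0}
    - {"claw":1,"tx":0,"ty":0,"tz":20,"yaw":0}
    - {"claw":1,"tx":0,"ty":0,"tz":17,"yaw":0}
    - {"claw":1,"tx":0,"ty":0,"tz":7.3,"yaw":0}
    - {"claw":1,"tx":0,"ty":0,"tz":0,"yaw":0}
    - {"claw":1,"tx":0,"ty":0,"tz":0,"yaw":0}

```text
time_s: 26.9
ee_pos: [0.425, -0.1396, 0.0868]
eef_rot: [[-0.996, 0.089, 0.0], [0.089, 0.996, -0.0], [-0.0, -0.0, -1.0]]
force: [-0.5, -0.3, -1.0]
finger_gap: 0.0589
```

```bash
python3 held.py; python3 look.py >/dev/null; python3 -c "
from h import *
d=np.load('/tmp/cur.npz'); save('ins2.png',np.hstack([d['t'][130:260,240:370],d['s'][170:300,220:350]]),None,3)"
```

```text
t 26.9 rack x,y [-271.6 -138.3] z 86.8 yaw err(tool rad) -0.0003 tilt [ 0. -0.] F [-0.5 -0.3 -1. ] gap 0.0589 q6,7 [24. 97.]
top 332 slope along x -0.015 across 0.005 z0 17.0 x range -131.0 41.0 y -27.0 30.0
side 440 slope along x -0.014 across -0.038 z0 16.6 x range -133.0 43.0 y -33.0 27.0
```

View pics/ins2.png

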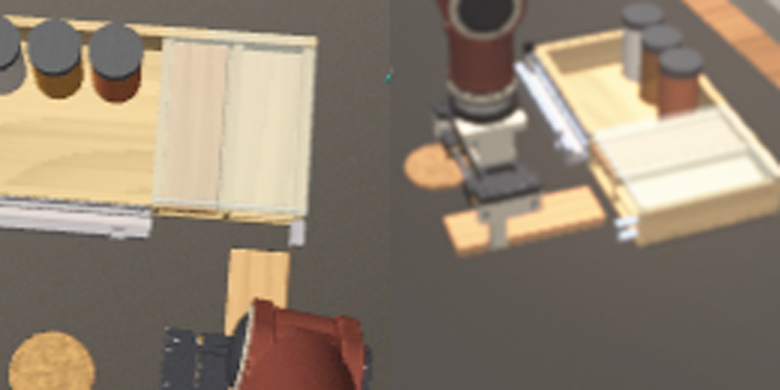

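Call:
drive_tool:
  motion:
    - {"claw":1,"tx":0,"ty":0.3,"tz":0.8,"yaw":0}
    - {"claw":1,"tx":-15,"ty":0,"tz":0,"yaw":0}
    - {"claw":1,"tx":-13,"ty":0,"tz":0,"yaw":0}
    - {"claw":1,"tx":-8,"ty":0,"tz":0,"yaw":0}
    - {"claw":1,"tx":-6,"ty":0,"tz":0,"yaw":0}
    - {"claw":1,"tx":-6,"ty":0,"tz":0,"yaw":0}
    - {"claw":1,"tx":-6,"ty":0,"tz":0,"yaw":0}
    - {"claw":1,"tx":0,"ty":0,"tz":0,"yaw":0}

```text
time_s: 27.9
ee_pos: [0.4795, -0.1441, 0.0858]
eef_rot: [[-0.996, 0.088, 0.001], [0.088, 0.996, -0.0], [-0.001, -0.0, -1.0]]
force: [-0.1, 0.4, -1.4]
finger_gap: 0.0593
```

Call:
drive_tool:
  motion:
    - {"claw":1,"tx":-10,"ty":0,"tz":0,"yaw":0}
    - {"claw":1,"tx":-10,"ty":0,"tz":0,"yaw":0}
    - {"claw":1,"tx":-10,"ty":0,"tz":0,"yaw":0}
    - {"claw":1,"tx":-10,"ty":0,"tz":0,"yaw":0}
    - {"claw":1,"tx":-10,"ty":0,"tz":0,"yaw":0}
    - {"claw":1,"tx":-10,"ty":0,"tz":0,"yaw":0}
    - {"claw":1,"tx":-9,"ty":0,"tz":0,"yaw":0}
    - {"claw":1,"tx":-7,"ty":0,"tz":0,"yaw":0}
    - {"claw":1,"tx":0,"ty":0,"tz":0,"yaw":0}

```text
time_s: 28.8
ee_pos: [0.5555, -0.1508, 0.0857]
eef_rot: [[-0.996, 0.088, 0.001], [0.088, 0.996, -0.0], [-0.001, -0.0, -1.0]]
force: [0.2, 0.4, -1.2]
finger_gap: 0.0592
```

```bash
python3 -c "
from h import *
tcp()"
```

```text
t 28.8 rack x,y [-140.6 -137.9] z 85.7 yaw err(tool rad) 0.0005 tilt [ 0.001 -0.   ] F [ 0.2  0.4 -1.2] gap 0.0592 q6,7 [37. 96.]
```

Call:
drive_tool:
  motion:
    - {"claw":1,"tx":-3,"ty":0,"tz":0,"yaw":0}
    - {"claw":-0.5,"tx":0,"ty":0,"tz":0,"yaw":0}
    - {"claw":-0.5,"tx":0,"ty":0,"tz":0,"yaw":0}
    - {"claw":-0.5,"tx":0,"ty":0,"tz":0,"yaw":0}
    - {"claw":-0.5,"tx":0,"ty":0,"tz":-10,"yaw":0}
    - {"claw":-0.5,"tx":0,"ty":0,"tz":-25,"yaw":0}
    - {"claw":-0.5,"tx":10,"ty":0,"tz":-10,"yaw":0}
    - {"claw":1,"tx":30,"ty":0,"tz":0,"yaw":0}
    - {"claw":1,"tx":40,"ty":0,"tz":0,"yaw":0}
    - {"claw":1,"tx":0,"ty":0,"tz":0,"yaw":0}
  squeeze: 20

```text
time_s: 29.8
ee_pos: [0.4693, -0.1434, 0.1304]
eef_rot: [[-0.996, 0.091, -0.01], [0.091, 0.996, 0.001], [0.01, 0.0, -1.0]]
force: [-0.3, -0.7, 0.2]
finger_gap: 0.0505
```

Call:
drive_tool:
  motion:
    - {"claw":1,"tx":0,"ty":0,"tz":0,"yaw":0}
    - {"claw":1,"tx":0,"ty":0,"tz":0,"yaw":0}
    - {"claw":1,"tx":0,"ty":0,"tz":0,"yaw":0}
    - {"claw":1,"tx":0,"ty":0,"tz":0,"yaw":0}
    - {"claw":1,"tx":0,"ty":0,"tz":0,"yaw":0}
    - {"claw":1,"tx":0,"ty":0,"tz":0,"yaw":0}

```text
time_s: 30.4
ee_pos: [0.4778, -0.1439, 0.1306]
eef_rot: [[-0.996, 0.088, -0.0], [0.088, 0.996, 0.0], [0.0, 0.0, -1.0]]
force: [-1.1, 0.2, 0.4]
finger_gap: 0.003
```

```bash
python3 -c "
from h import *
tcp()
I,D=robot.camera('side'); C=cloud('side',D)*1000
h=cv2.cvtColor(I,cv2.COLOR_RGB2HSV); m=cv2.inRange(h,(8,60,130),(24,200,255))>0
rx=(C[...,:2]-ORG)@EX; ry=(C[...,:2]-ORG)@EY
m&=(rx>-230)&(rx<-125)&(abs(ry+138)<45)&(C[...,2]>20)
print(m.sum(),'x',rx[m].min(),rx[m].max(),'y',ry[m].min(),ry[m].max()); 
k=m&(abs(ry+138)<25); a=np.polyfit(rx[k],C[...,2][k],1); print('top z',np.polyval(a,-180),np.polyval(a,-130))"
```

```text
t 30.4 rack x,y [-218.6 -137.9] z 130.6 yaw err(tool rad) 0.0004 tilt [-0.  0.] F [-1.1  0.2  0.4] gap 0.0030 q6,7 [36. 97.]
233 x -227.99612556101684 -125.55073552813494 y -180.30068067513653 -107.28918820213572
top z 66.98018985762451 69.11200907099249
```

Call:
drive_tool:
  motion:
    - {"claw":1,"tx":0,"ty":0,"tz":30,"yaw":0}
    - {"claw":1,"tx":0,"ty":0,"tz":20,"yaw":0}
    - {"claw":1,"tx":-12,"ty":0,"tz":0,"yaw":0}
    - {"claw":1,"tx":-12,"ty":0,"tz":0,"yaw":0}
    - {"claw":1,"tx":-12,"ty":0,"tz":0,"yaw":0}
    - {"claw":1,"tx":-12,"ty":0,"tz":0,"yaw":0}
    - {"claw":1,"tx":-12,"ty":0,"tz":0,"yaw":0}
    - {"claw":1,"tx":-12,"ty":0,"tz":0,"yaw":0}
    - {"claw":1,"tx":-12,"ty":0,"tz":0,"yaw":0}
    - {"claw":1,"tx":0,"ty":0,"tz":0,"yaw":0}

```text
time_s: 31.45
ee_pos: [0.5627, -0.1513, 0.0806]
eef_rot: [[-0.996, 0.088, 0.002], [0.088, 0.996, -0.0], [-0.002, 0.0, -1.0]]
force: [-0.2, 1.3, -0.3]
finger_gap: 0.0005
```

Call:
drive_tool:
  motion:
    - {"claw":1,"tx":-6,"ty":0,"tz":0,"yaw":0}
    - {"claw":1,"tx":-6,"ty":0,"tz":0,"yaw":0}
    - {"claw":1,"tx":-5,"ty":0,"tz":0,"yaw":0}
    - {"claw":1,"tx":-3,"ty":0,"tz":0,"yaw":0}
    - {"claw":1,"tx":-2,"ty":0,"tz":0,"yaw":0}
    - {"claw":1,"tx":0,"ty":0,"tz":0,"yaw":0}

```text
time_s: 32.05
ee_pos: [0.5835, -0.1534, 0.0808]
eef_rot: [[-0.996, 0.089, 0.001], [0.089, 0.996, -0.0], [-0.001, -0.0, -1.0]]
force: [0.5, 0.1, 0.7]
finger_gap: 0.0006
```

Call:
drive_tool:
  motion:
    - {"claw":1,"tx":-2,"ty":0,"tz":0,"yaw":0}
    - {"claw":1,"tx":-2,"ty":0,"tz":0,"yaw":0}
    - {"claw":1,"tx":0,"ty":0,"tz":0,"yaw":0}

```text
time_s: 32.35
ee_pos: [0.5856, -0.1537, 0.0806]
eef_rot: [[-0.996, 0.089, -0.004], [0.089, 0.996, 0.0], [0.004, 0.0, -1.0]]
force: [-4.5, -0.0, 2.9]
finger_gap: 0.0006
```

```bash
python3 -c "
from h import *
tcp()"
```

```text
t 32.4 rack x,y [-110.4 -138. ] z 80.6 yaw err(tool rad) 0.0001 tilt [-0.004  0.   ] F [-4.5 -0.   2.9] gap 0.0006 q6,7 [40. 96.]
```

Call:
drive_tool:
  motion:
    - {"claw":1,"tx":-2,"ty":0,"tz":0,"yaw":0}
    - {"claw":1,"tx":0,"ty":0,"tz":0,"yaw":0}
    - {"claw":1,"tx":15,"ty":0,"tz":0,"yaw":0}
    - {"claw":1,"tx":20,"ty":0,"tz":0,"yaw":0}
    - {"claw":1,"tx":20,"ty":0,"tz":-40,"yaw":0}
    - {"claw":1,"tx":20,"ty":0,"tz":-40,"yaw":0}
    - {"claw":-1,"tx":20,"ty":30,"tz":-30,"yaw":0}
    - {"claw":-1,"tx":0,"ty":40,"tz":-10,"yaw":0}
    - {"claw":-1,"tx":0,"ty":40,"tz":0,"yaw":0}
    - {"claw":-1,"tx":0,"ty":40,"tz":0,"yaw":0}

```text
time_s: 33.35
ee_pos: [0.5095, 0.0055, 0.2021]
eef_rot: [[-0.996, 0.089, 0.006], [0.089, 0.996, 0.0], [-0.006, 0.001, -1.0]]
force: [0.5, -0.6, 0.2]
finger_gap: 0.0278
```

Call:
drive_tool:
  motion:
    - {"claw":-1,"tx":0,"ty":40,"tz":0,"yaw":0}
    - {"claw":-1,"tx":0,"ty":40,"tz":0,"yaw":0}
    - {"claw":-1,"tx":0,"ty":40,"tz":0,"yaw":0}
    - {"claw":-1,"tx":0,"ty":40,"tz":0,"yaw":0}
    - {"claw":-1,"tx":0,"ty":30,"tz":0,"yaw":0}
    - {"claw":-1,"tx":0,"ty":0,"tz":0,"yaw":0}

```text
time_s: 33.95
ee_pos: [0.5249, 0.2005, 0.201]
eef_rot: [[-0.997, 0.079, 0.003], [0.08, 0.997, 0.006], [-0.003, 0.006, -1.0]]
force: [-0.7, 0.4, 0.4]
finger_gap: 0.076
```

```bash
python3 look.py; python3 -c "
from h import *
d=np.load('/tmp/cur.npz'); save('home2.png',np.hstack([d['t'][120:260,210:370],d['s'][150:290,220:380]]),None,2.5)
print(ball(d['t'],d['s'],proj('top',(*W(-114,165)/1000,.0985)),proj('side',(*W(-114,165)/1000,.0985))),W(-114,165))"
```

```text
t 34.0 rack x,y [-202.3  209.3] z 201.0 yaw err(tool rad) 0.0094 tilt [0.003 0.006] F [-0.7  0.4  0.4] gap 0.0760 q6,7 [50. 60.]
[257. 254.] [438.   66.5  89.8  87.   44.8]
[110. 209.] [582.7 544.6 198.4  49.5   3.3]
[269. 174.] [714.1 -16.8 394.6 203.7  82.7]
[278.  62.] [1.0936e+03 1.7000e+00 1.9362e+03 2.9460e+02 9.0000e+01]
tcp world [524.9 200.5 201. ] tool x ang 175.44
side [ 42. 373.] [-247.7 -320.5  201.9   17.7  -80. ]
side [354. 313.] [ 606.4 -499.8  114.7   67.7   50.9]
side [236. 225.] [437.9  58.5  95.8  93.6  65.1]
side [315. 237.] [ 672.5 -134.4  264.6  181.4  -45.2]
side [ 14. 310.] [-338.1   99.3 1058.8  106.6   90. ]
side [298. 197.] [761.4 145.3 243.6 214.1  84.1]
side [433. 266.] [ 971.7 -176.7 1492.6   75.4   89.8]
(array([603.90420177, 151.90941716,  96.25093434]), np.float64(5.768254709912436), [np.float64(226.5), np.float64(198.9), np.int64(92)], [np.float64(265.5), np.float64(185.4), np.int64(9)]) [608.91887753 148.48072564]
```

View pics/home2.png

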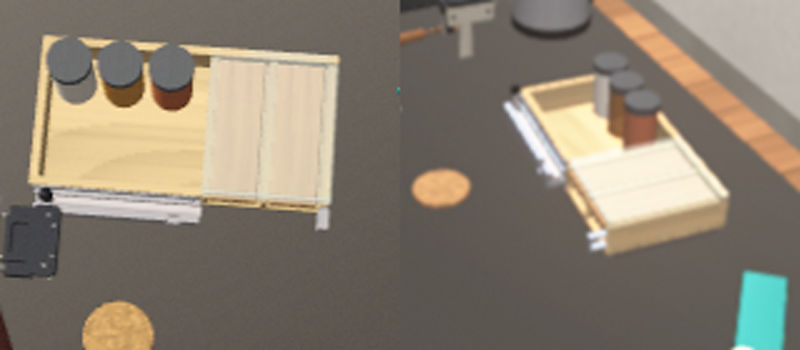

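Call:
drive_tool:
  motion:
    - {"claw":-1,"tx":-22,"ty":-15,"tz":0,"yaw":0}
    - {"claw":-1,"tx":-22,"ty":-15,"tz":0,"yaw":0}
    - {"claw":-1,"tx":-22,"ty":-14,"tz":0,"yaw":0}
    - {"claw":-1,"tx":-22,"ty":0,"tz":0,"yaw":0}
    - {"claw":-1,"tx":0,"ty":0,"tz":20,"yaw":0}
    - {"claw":-1,"tx":0,"ty":0,"tz":0,"yaw":0}

```text
time_s: 34.65
ee_pos: [0.6076, 0.1382, 0.1784]
eef_rot: [[-0.996, 0.093, -0.004], [0.093, 0.996, -0.003], [0.004, -0.003, -1.0]]
force: [-1.7, -0.4, 0.7]
finger_gap: 0.0926
```

```bash
python3 -c "
from h import *
tcp()"
```

```text
t 34.6 rack x,y [-114.4  154.7] z 178.4 yaw err(tool rad) -0.0038 tilt [-0.004 -0.003] F [-1.7 -0.4  0.7] gap 0.0926 q6,7 [53. 68.]
```

Call:
drive_tool:
  motion:
    - {"claw":-1,"tx":0,"ty":9,"tz":25,"yaw":0}
    - {"claw":-1,"tx":0,"ty":0,"tz":25,"yaw":0}
    - {"claw":-1,"tx":0,"ty":0,"tz":21,"yaw":0}
    - {"claw":-1,"tx":0,"ty":0,"tz":0,"yaw":0}
    - {"claw":1,"tx":0,"ty":0,"tz":0,"yaw":0}
    - {"claw":1,"tx":0,"ty":0,"tz":0,"yaw":0}
    - {"claw":1,"tx":0,"ty":0,"tz":0,"yaw":0}
    - {"claw":1,"tx":0,"ty":0,"tz":0,"yaw":0}
    - {"claw":1,"tx":0,"ty":0,"tz":0,"yaw":0}
    - {"claw":1,"tx":0,"ty":0,"tz":0,"yaw":0}
  squeeze: 12

```text
time_s: 35.65
ee_pos: [0.6093, 0.1505, 0.11]
eef_rot: [[-0.996, 0.089, 0.0], [0.089, 0.996, 0.0], [-0.0, 0.0, -1.0]]
force: [-0.2, 0.0, -0.2]
finger_gap: 0.0495
```

Call:
drive_tool:
  motion:
    - {"claw":1,"tx":0,"ty":0,"tz":0,"yaw":0}
    - {"claw":1,"tx":0,"ty":0,"tz":0,"yaw":0}
    - {"claw":1,"tx":0,"ty":0,"tz":0,"yaw":0}
    - {"claw":1,"tx":0,"ty":0,"tz":0,"yaw":0}
    - {"claw":1,"tx":0,"ty":0,"tz":0,"yaw":0}

```text
time_s: 36.15
ee_pos: [0.609, 0.1471, 0.1096]
eef_rot: [[-0.996, 0.091, -0.002], [0.091, 0.996, -0.005], [0.001, -0.005, -1.0]]
force: [-0.4, -5.3, 2.3]
finger_gap: 0.0169
```

```bash
python3 -c "
from h import *
tcp()"
```

```text
t 36.1 rack x,y [-113.8  163.6] z 109.6 yaw err(tool rad) -0.0017 tilt [-0.002 -0.005] F [-0.4 -5.3  2.3] gap 0.0169 q6,7 [45. 67.]
```

Call:
drive_tool:
  motion:
    - {"claw":1,"tx":0,"ty":-16,"tz":1,"yaw":0}
    - {"claw":1,"tx":0,"ty":-16,"tz":1,"yaw":0}
    - {"claw":1,"tx":0,"ty":-16,"tz":0,"yaw":0}
    - {"claw":1,"tx":0,"ty":-16,"tz":0,"yaw":0}
    - {"claw":1,"tx":0,"ty":-16,"tz":0,"yaw":0}
    - {"claw":1,"tx":0,"ty":-16,"tz":0,"yaw":0}
    - {"claw":1,"tx":0,"ty":-16,"tz":0,"yaw":0}
    - {"claw":1,"tx":0,"ty":-16,"tz":0,"yaw":0}
    - {"claw":1,"tx":0,"ty":-14,"tz":0,"yaw":0}
    - {"claw":1,"tx":0,"ty":-10,"tz":0,"yaw":0}

```text
time_s: 37.15
ee_pos: [0.597, -0.0002, 0.1095]
eef_rot: [[-0.996, 0.089, 0.004], [0.089, 0.996, 0.003], [-0.004, 0.004, -1.0]]
force: [0.3, 3.0, 7.7]
finger_gap: 0.0168
```

Call:
drive_tool:
  motion:
    - {"claw":1,"tx":0,"ty":-4,"tz":0,"yaw":0}
    - {"claw":1,"tx":0,"ty":-2,"tz":0,"yaw":0}
    - {"claw":1,"tx":0,"ty":0,"tz":0,"yaw":0}

```text
time_s: 37.45
ee_pos: [0.5965, -0.0065, 0.1095]
eef_rot: [[-0.996, 0.089, 0.004], [0.089, 0.996, 0.002], [-0.004, 0.002, -1.0]]
force: [-0.7, 1.4, 7.0]
finger_gap: 0.0166
```

```bash
python3 -c "
from h import *
tcp()"
```

```text
t 37.5 rack x,y [-112.6    9.6] z 109.5 yaw err(tool rad) 0.0000 tilt [0.004 0.002] F [-0.7  1.4  7. ] gap 0.0166 q6,7 [41. 80.]
```

Call:
drive_tool:
  motion:
    - {"claw":1,"tx":0,"ty":-2,"tz":-2,"yaw":0}
    - {"claw":1,"tx":0,"ty":0,"tz":0,"yaw":0}

```text
time_s: 37.65
ee_pos: [0.595, -0.0078, 0.1096]
eef_rot: [[-0.996, 0.088, 0.0], [0.088, 0.996, 0.002], [-0.0, 0.002, -1.0]]
force: [-0.3, 2.5, -0.8]
finger_gap: 0.0169
```

Call:
drive_tool:
  motion:
    - {"claw":1,"tx":0,"ty":-2,"tz":0,"yaw":0}
    - {"claw":1,"tx":0,"ty":0,"tz":0,"yaw":0}

```text
time_s: 37.85
ee_pos: [0.595, -0.008, 0.1096]
eef_rot: [[-0.996, 0.087, 0.0], [0.087, 0.996, 0.004], [-0.0, 0.004, -1.0]]
force: [0.5, 5.1, -0.4]
finger_gap: 0.0168
```

```bash
python3 -c "
from h import *
tcp()"
```

```text
t 37.9 rack x,y [-113.9    7.9] z 109.6 yaw err(tool rad) 0.0018 tilt [0.    0.004] F [ 0.5  5.1 -0.4] gap 0.0168 q6,7 [42. 80.]
```

Call:
drive_tool:
  motion:
    - {"claw":1,"tx":7.5,"ty":2,"tz":0.6,"yaw":0}
    - {"claw":1,"tx":7.3,"ty":0,"tz":1.7,"yaw":0}
    - {"claw":1,"tx":7.0,"ty":0,"tz":2.7,"yaw":0}
    - {"claw":1,"tx":6.5,"ty":0,"tz":3.8,"yaw":0}
    - {"claw":1,"tx":5.8,"ty":0,"tz":4.7,"yaw":0}
    - {"claw":1,"tx":5.1,"ty":0,"tz":5.5,"yaw":0}
    - {"claw":1,"tx":4.2,"ty":0,"tz":6.2,"yaw":0}
    - {"claw":1,"tx":3.2,"ty":0,"tz":6.8,"yaw":0}
    - {"claw":1,"tx":2.2,"ty":0,"tz":7.2,"yaw":0}
    - {"claw":1,"tx":1.1,"ty":0,"tz":7.4,"yaw":0}

```text
time_s: 38.85
ee_pos: [0.5441, -0.0035, 0.063]
eef_rot: [[-0.996, 0.087, -0.002], [0.087, 0.996, 0.001], [0.002, 0.001, -1.0]]
force: [1.4, 4.7, 0.2]
finger_gap: 0.0168
```

```bash
python3 -c "
from h import *
tcp()"
```

```text
t 38.9 rack x,y [-165.1    7.9] z 63.0 yaw err(tool rad) 0.0014 tilt [-0.002  0.001] F [1.4 4.7 0.2] gap 0.0168 q6,7 [31. 79.]
```

Call:
drive_tool:
  motion:
    - {"claw":1,"tx":0,"ty":0,"tz":3,"yaw":0}
    - {"claw":1,"tx":0,"ty":0,"tz":0,"yaw":0}
    - {"claw":-0.3,"tx":0,"ty":0,"tz":0,"yaw":0}
    - {"claw":-0.3,"tx":0,"ty":0,"tz":0,"yaw":0}
    - {"claw":-0.3,"tx":0,"ty":0,"tz":0,"yaw":0}
    - {"claw":-0.3,"tx":0,"ty":0,"tz":0,"yaw":0}
    - {"claw":-0.3,"tx":0,"ty":0,"tz":-20,"yaw":0}
    - {"claw":-0.3,"tx":0,"ty":0,"tz":-40,"yaw":0}
    - {"claw":-0.3,"tx":0,"ty":0,"tz":-40,"yaw":0}
    - {"claw":-0.3,"tx":0,"ty":30,"tz":-40,"yaw":0}

```text
time_s: 39.85
ee_pos: [0.5474, 0.0194, 0.2013]
eef_rot: [[-0.995, 0.098, -0.002], [0.098, 0.995, -0.005], [0.001, -0.005, -1.0]]
force: [1.0, 1.0, -0.2]
finger_gap: 0.0603
```

Call:
drive_tool:
  motion:
    - {"claw":-0.3,"tx":0,"ty":45,"tz":0,"yaw":0}
    - {"claw":-0.3,"tx":0,"ty":45,"tz":0,"yaw":0}
    - {"claw":-0.3,"tx":0,"ty":45,"tz":0,"yaw":0}
    - {"claw":-0.3,"tx":0,"ty":45,"tz":0,"yaw":0}
    - {"claw":-0.3,"tx":0,"ty":45,"tz":0,"yaw":0}
    - {"claw":-0.3,"tx":0,"ty":0,"tz":0,"yaw":0}
    - {"claw":-0.3,"tx":0,"ty":0,"tz":0,"yaw":0}

```text
time_s: 40.55
ee_pos: [0.5673, 0.2503, 0.1995]
eef_rot: [[-0.996, 0.086, -0.001], [0.086, 0.996, -0.001], [0.001, -0.001, -1.0]]
force: [-0.7, -0.6, 0.6]
finger_gap: 0.0603
```

```bash
python3 look.py|head -6; python3 -c "
from h import *
d=np.load('/tmp/cur.npz'); save('final.png',np.hstack([d['t'][120:260,210:370],d['s'][150:290,220:380]]),None,2.5)
b=ball(d['t'],d['s'],(278,219),(267,218)); print(b[0],b[1:],toR(b[0]))"
```

```text
t 40.5 rack x,y [-164.5  262.7] z 199.5 yaw err(tool rad) 0.0028 tilt [-0.001 -0.001] F [-0.7 -0.6  0.6] gap 0.0603 q6,7 [55. 56.]
[257. 254.] [438.   66.5  89.8  87.   44.8]
[110. 209.] [582.7 544.6 198.4  49.5   3.3]
[269. 174.] [714.1 -16.8 394.6 203.7  82.7]
[278.  62.] [1.0937e+03 1.7000e+00 1.9362e+03 2.9460e+02 9.0000e+01]
tcp world [567.3 250.3 199.5] tool x ang 175.06
[543.88548384  -3.03508357  50.73914365] (np.float64(0.5883872065775028), [np.float64(278.3), np.float64(219.3), np.int64(26)], [np.float64(267.1), np.float64(218.6), np.int64(9)]) [-165.30703941    8.30293417]
```

View pics/final.png

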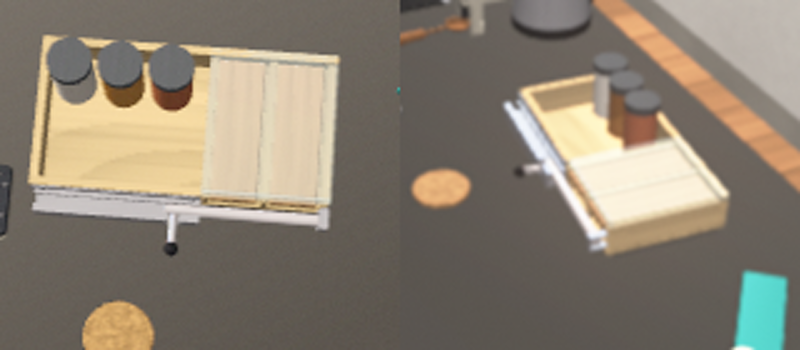

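```bash
python3 -c "
from workcell import robot
print(robot.close_job())"
```

```text
the job is handed in; nothing more can be done
None
```

The two oak boards on the worktop are stowed and bolted in, and the job was handed in at about 40.5 s on the robot's clock; it reports no verdict. The left board is in slot 3 and the right one in slot 2. The turquoise and grey look-alikes were left alone.

**What I did:** I lifted the bolt's handle out of its notch and drew the bolt back to its stop. I slid each board in and pushed it home, then shot the bolt across to its stop, turned the handle down into the notch, let go and moved the arm clear.

**Last checks:**
- **Boards:** both pushes stopped at the same depth (rack x -110.5 and -110.4 mm at the tool). The last picture shows both boards filling their slots behind the rod.
- **Bolt and handle:** the ball was measured at rack (-165, 8.3) mm, z 51 mm. Its starting locked position was (-165, 9) mm, z 54 mm, so the handle is at least as low as it began.
- **Other kitchen things:** the trivet measured the same at the end as at the start. The soap, mug, salt and spoon were not measured again at the end; no unexpected contact force showed during the moves.
- **Disagreements:** the rack measured 376 mm long against the stated 370 mm. The bolt and ball positions agreed with the text to about 2 mm. No check failed.

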